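# Restock the nail carousel with the full tin and clear away the empties

## Robot

A 6-joint arm with a two-finger parallel gripper is mounted at the origin on the work surface. World frame = base frame: x ahead of the robot, y to its left, z up, the work surface at z = 0. Lengths are in m, angles in rad, forces in N, time in s.
With the tool pointing down it reaches from about 0.3 to 0.875 m from the base axis. Payload 6.4 kg.
Tool frame: the origin (TCP) lies at the very end of the fingers, on their centre line; the grasp point (between the pads) lies 19 mm behind it; z points along the fingers, y is the direction in which the jaws open and shut (so a half turn about z gives the same grasp; the last joint's range is limited). The gripper opens to 88 mm and grips with 3 to 60 N. Pads are 18 mm wide; open, the fingers measure 123 mm over their backs; the gripper's body (75 mm by 187 mm) begins 45 mm behind the grasp point.
Start: joints at [-1.348, 0.181, 1.607, -0, 1.354, -0.206], TCP at [0.239, -0.523, 0.239] pointing down, gripper open.
Joint ranges: [-2.99, 2.99], [-0.89, 2.07], [0.3, 2.58], [-1.14, 4.28], [0, 2.63], [-3.12, 3.12]. Speed limits (rad/s): [2.57, 2.57, 3.01, 3.14, 3.14, 3.14].

## Interface

Orientations are given as a rotation vector (axis times angle).
In Python, from cell import manip gives the robot as it stands.
- The arm moves only by the shell command python3 -m handwheel 'ROWS' [OPENING] [FORCE]. ROWS is JSON, a list of rows, each a list of 6 numbers: the shift along the tool's x, y, z scaled (see below), then the turn, a rotation vector about the tool's x, y, z scaled (see below). A call has 1 to 10 rows; each row shifts and turns the pose as measured when the row begins, along the tool's axes as they then stand; what a row does not reach is not made up. The controller multiplies each number of a shift by 200 mm and each number of a turn by 0.1 rad. A row lasts 1/12 s, in which the tool goes at most 41.7 mm and 7.16 degrees, less where a joint would pass 70% of its speed; a pose out of reach is approached as far as the arm can. A call with a number of a shift or a turn outside -1 to 1 is refused whole. A call with a gripper value outside its range is refused whole. OPENING is the opening, from -1 (shut) to 1 (fully open), set as the call begins (- or left out, the last holds). The fingers move at their own pace and stop on an object; FORCE is the grip in N (left out, the last holds). Time passes only in rows, so rows that do not move let the fingers close. It gives the time, the measured TCP pose, the force and the opening at its end, in the units of the state.
- manip.observe(): the state, without advancing time (a new reading comes with each control period).
- manip.camera(name): name is "scene" or "side" or "wrist"; returns a dict with "frame" (480x640x3 uint8, red, green, blue), "range_z" (480x640 float32, m along the optical axis (not along the pixel's ray), 0 where there is no reading), "fx", "fy", "cx", "cy" (pixels), "T" (4x4, takes a point from camera to world coordinates). Camera axes: x right, y down, z forward; pixel columns grow to the right and rows downward; lengths in m; the calibration is good to about 2 mm. A picture is of the moment at which its call begins.
- manip.hand_in(): hands the job in, once; it reports no verdict.
Trained networks look in the newest picture that a camera, given by its name, has taken for a name from the list of things; names that differ only in an ending like _2 or _b are one class to them, and where a whole thing is asked for, a point or a joint stands for the part that bears it (a point fixed in the world has none). Each returns a list of dicts, best first, with "score" (0 to 1); they miss things now and then, are a little off and sometimes report something else, mostly with a low value. They report only what shows in the picture. A call takes as long as a camera call.
- manip.find_in(camera, target): "position" ([x, y, z] in m, in the coordinates of the camera as it stood for that picture, good to about 4 mm: the middle of the surface that is visible of it).
- manip.trace(camera, target): "mask" (480x640 bool, what is visible of it).
The state is a dict: "t": time; "joint_positions": joint angles; "qvel": joint speeds; "joint_torque": joint torques, N m; "eef_pos": TCP position; "orientation": TCP orientation; "ft_force": force on the tool from outside, world axes, zero at the start; "torque": the same for the moment, N m; "grip_width": finger opening in m.
Only numpy, scipy, OpenCV 4.12 (cv2) and the standard library are available. Lean on these libraries where they do the work, as an engineer would, in place of code of your own. Each camera call takes 0.05 s, during which the arm holds its last target.

## Task

Get the nail carousel ready for the next stool seat: first turn it, whichever way round is shorter, until its empty bay lines up with the red pointer on its foot. Then heft the closed tins on the bench, which all look the same, to find the one that is full of nails; set it down flat, lid up, in the middle of that bay, and put every empty tin into the wooden crate. Leave the hammer, the glue bottle and the roll of tape where they are.

Things in the scene. Friction and masses are not known exactly. Their poses are not given: they have to be found in the camera images.
- tin_1: one of up to six closed steel tins that look exactly alike (68 x 50 x 36 mm: x is the 68 mm side, y the 50 mm side, origin at the centre of the underside, z up through the grey-green lid); bare metal body with a blank paper band. It stands lid up on the bench at the start. It may be empty (roughly 0.07 to 0.09 kg) or full of nails (roughly 0.36 to 0.48 kg); exactly one tin is full. The lid does not come off. Absent (None) in some starts
- tin_2: one of up to six closed steel tins that look exactly alike (68 x 50 x 36 mm: x is the 68 mm side, y the 50 mm side, origin at the centre of the underside, z up through the grey-green lid); bare metal body with a blank paper band. It stands lid up on the bench at the start. It may be empty (roughly 0.07 to 0.09 kg) or full of nails (roughly 0.36 to 0.48 kg); exactly one tin is full. The lid does not come off. Absent (None) in some starts
- tin_3: one of up to six closed steel tins that look exactly alike (68 x 50 x 36 mm: x is the 68 mm side, y the 50 mm side, origin at the centre of the underside, z up through the grey-green lid); bare metal body with a blank paper band. It stands lid up on the bench at the start. It may be empty (roughly 0.07 to 0.09 kg) or full of nails (roughly 0.36 to 0.48 kg); exactly one tin is full. The lid does not come off. Absent (None) in some starts
- tin_4: one of up to six closed steel tins that look exactly alike (68 x 50 x 36 mm: x is the 68 mm side, y the 50 mm side, origin at the centre of the underside, z up through the grey-green lid); bare metal body with a blank paper band. It stands lid up on the bench at the start. It may be empty (roughly 0.07 to 0.09 kg) or full of nails (roughly 0.36 to 0.48 kg); exactly one tin is full. The lid does not come off. Absent (None) in some starts
- tin_5: one of up to six closed steel tins that look exactly alike (68 x 50 x 36 mm: x is the 68 mm side, y the 50 mm side, origin at the centre of the underside, z up through the grey-green lid); bare metal body with a blank paper band. It stands lid up on the bench at the start. It may be empty (roughly 0.07 to 0.09 kg) or full of nails (roughly 0.36 to 0.48 kg); exactly one tin is full. The lid does not come off. Absent (None) in some starts
- tin_6: one of up to six closed steel tins that look exactly alike (68 x 50 x 36 mm: x is the 68 mm side, y the 50 mm side, origin at the centre of the underside, z up through the grey-green lid); bare metal body with a blank paper band. It stands lid up on the bench at the start. It may be empty (roughly 0.07 to 0.09 kg) or full of nails (roughly 0.36 to 0.48 kg); exactly one tin is full. The lid does not come off. Absent (None) in some starts
- carousel (a joint): angle of the turning tray of the carousel (rad). 0 or 6.283 (one full turn): the empty bay is at the red pointer. Grows counter-clockwise seen from above; no stops and no detents, it turns endlessly either way and the reading is not wrapped. It starts between 1.4 and 4.88, so below 3.14 the shorter way is down to 0, above it up to 6.283; within 0.2 of half a turn either way is right. It stays where it is left (friction about 0.12 N m)
- carousel_base: dark steel foot of the carousel, fixed to the bench, origin on the turning axis at bench height; its -x axis points to the red pointer. On it turns a round plywood tray, 268 mm across, with a low rim (top 30 mm above the bench) and five bays parted by wooden ribs 8 mm high; the tray floor is 20 mm above the bench. Four bays hold fixed stock up to 20 mm high (blue tape roll, brass staple strips, carton, copper wire bobbin); one is empty
- empty_bay (a point): middle of the floor of the empty bay, on the tray floor, 82 mm from the turning axis; it turns with the tray, its -x axis points outwards from the hub and z is up. Clear floor: from 24 mm to 127 mm from the axis, between two ribs at 36 degrees to either side
- knob (a point): middle of the black bar knob on the hub, on the turning axis, 59 mm above the bench: an upright bar 58 mm long, 14 mm thick and 38 mm high (40 to 78 mm above the bench), turning with the tray; it lies along this point's x axis, and its red end points to the empty bay. Below it is a round steel hub 48 mm across
- pointer (a point): top of the red pointer block on the foot, 150 mm from the turning axis, 30 mm above the bench, just outside the tray's rim
- crate: open wooden crate for empties, fixed to the bench, 266 mm (x) by 216 mm (y) outside, 250 x 200 mm inside, walls 8 mm thick and 50 mm high, floor 8 mm thick; origin at the centre of its underside, x and y along its sides
- hammer: bystander: hammer lying on the bench, 260 mm long along its x, origin near mid-length, at bench height; its head at the +x end
- glue: bystander: white glue bottle with an orange cap, 56 mm across, 150 mm high, origin at the centre of its underside
- tape: bystander: roll of tan tape lying flat, 96 mm across, 24 mm high, origin at the centre of its underside

How it is judged:
On the way, in this order (a step that is already met when the one before it is completed fails the run):
1. the empty bay stands at the red pointer, within 0.15 rad ((value of joint carousel between -0.15 and 0.15 rad or value of joint carousel between 6.1332 and 6.4332 rad) and velocity of joint carousel between -0.1 and 0.1 rad/s), for 0.3 s.
2. the full tin stands flat in that bay (it shows by its weight on the tray) ((value of joint carousel between -0.15 and 0.15 rad or value of joint carousel between 6.1332 and 6.4332 rad) and ((x of tin_1 in the frame of empty_bay between -0.022 and 0.022 m and y of tin_1 in the frame of empty_bay between -0.022 and 0.022 m and z of tin_1 in the frame of empty_bay between -0.006 and 0.006 m and angle between tin_1's own z axis and vertical below 0.15 rad and contact force between tin_1 and carousel_base above 2.2 N and linear speed of tin_1 below 0.02 m/s) or (x of tin_2 in the frame of empty_bay between -0.022 and 0.022 m and y of tin_2 in the frame of empty_bay between -0.022 and 0.022 m and z of tin_2 in the frame of empty_bay between -0.006 and 0.006 m and angle between tin_2's own z axis and vertical below 0.15 rad and contact force between tin_2 and carousel_base above 2.2 N and linear speed of tin_2 below 0.02 m/s) or (x of tin_3 in the frame of empty_bay between -0.022 and 0.022 m and y of tin_3 in the frame of empty_bay between -0.022 and 0.022 m and z of tin_3 in the frame of empty_bay between -0.006 and 0.006 m and angle between tin_3's own z axis and vertical below 0.15 rad and contact force between tin_3 and carousel_base above 2.2 N and linear speed of tin_3 below 0.02 m/s) or (x of tin_4 in the frame of empty_bay between -0.022 and 0.022 m and y of tin_4 in the frame of empty_bay between -0.022 and 0.022 m and z of tin_4 in the frame of empty_bay between -0.006 and 0.006 m and angle between tin_4's own z axis and vertical below 0.15 rad and contact force between tin_4 and carousel_base above 2.2 N and linear speed of tin_4 below 0.02 m/s) or (x of tin_5 in the frame of empty_bay between -0.022 and 0.022 m and y of tin_5 in the frame of empty_bay between -0.022 and 0.022 m and z of tin_5 in the frame of empty_bay between -0.006 and 0.006 m and angle between tin_5's own z axis and vertical below 0.15 rad and contact force between tin_5 and carousel_base above 2.2 N and linear speed of tin_5 below 0.02 m/s) or (x of tin_6 in the frame of empty_bay between -0.022 and 0.022 m and y of tin_6 in the frame of empty_bay between -0.022 and 0.022 m and z of tin_6 in the frame of empty_bay between -0.006 and 0.006 m and angle between tin_6's own z axis and vertical below 0.15 rad and contact force between tin_6 and carousel_base above 2.2 N and linear speed of tin_6 below 0.02 m/s))), for 0.2 s.
At the end, for the whole second after the job is handed in: Empty bay within 0.15 rad of the pointer; full tin lid up (0.15 rad) on that bay's floor, centre within 22 mm of the bay's middle in x and y; every empty tin present inside the crate, its origin under 48 mm above the crate's underside (two may be stacked); all at rest (all of step 2 and velocity of joint carousel between -0.05 and 0.05 rad/s and ((x of tin_1 in the frame of empty_bay between -0.022 and 0.022 m and y of tin_1 in the frame of empty_bay between -0.022 and 0.022 m and z of tin_1 in the frame of empty_bay between -0.006 and 0.006 m and angle between tin_1's own z axis and vertical below 0.15 rad and contact force between tin_1 and carousel_base above 2.2 N and linear speed of tin_1 below 0.02 m/s) or ((x of tin_1 in the frame of crate between -0.123 and 0.123 m and y of tin_1 in the frame of crate between -0.098 and 0.098 m and z of tin_1 in the frame of crate below 0.048 m) and linear speed of tin_1 below 0.02 m/s)) and ((x of tin_2 in the frame of empty_bay between -0.022 and 0.022 m and y of tin_2 in the frame of empty_bay between -0.022 and 0.022 m and z of tin_2 in the frame of empty_bay between -0.006 and 0.006 m and angle between tin_2's own z axis and vertical below 0.15 rad and contact force between tin_2 and carousel_base above 2.2 N and linear speed of tin_2 below 0.02 m/s) or ((x of tin_2 in the frame of crate between -0.123 and 0.123 m and y of tin_2 in the frame of crate between -0.098 and 0.098 m and z of tin_2 in the frame of crate below 0.048 m) and linear speed of tin_2 below 0.02 m/s)) and ((x of tin_3 in the frame of empty_bay between -0.022 and 0.022 m and y of tin_3 in the frame of empty_bay between -0.022 and 0.022 m and z of tin_3 in the frame of empty_bay between -0.006 and 0.006 m and angle between tin_3's own z axis and vertical below 0.15 rad and contact force between tin_3 and carousel_base above 2.2 N and linear speed of tin_3 below 0.02 m/s) or ((x of tin_3 in the frame of crate between -0.123 and 0.123 m and y of tin_3 in the frame of crate between -0.098 and 0.098 m and z of tin_3 in the frame of crate below 0.048 m) and linear speed of tin_3 below 0.02 m/s)) and ((x of tin_4 in the frame of empty_bay between -0.022 and 0.022 m and y of tin_4 in the frame of empty_bay between -0.022 and 0.022 m and z of tin_4 in the frame of empty_bay between -0.006 and 0.006 m and angle between tin_4's own z axis and vertical below 0.15 rad and contact force between tin_4 and carousel_base above 2.2 N and linear speed of tin_4 below 0.02 m/s) or ((x of tin_4 in the frame of crate between -0.123 and 0.123 m and y of tin_4 in the frame of crate between -0.098 and 0.098 m and z of tin_4 in the frame of crate below 0.048 m) and linear speed of tin_4 below 0.02 m/s)) and ((x of tin_5 in the frame of empty_bay between -0.022 and 0.022 m and y of tin_5 in the frame of empty_bay between -0.022 and 0.022 m and z of tin_5 in the frame of empty_bay between -0.006 and 0.006 m and angle between tin_5's own z axis and vertical below 0.15 rad and contact force between tin_5 and carousel_base above 2.2 N and linear speed of tin_5 below 0.02 m/s) or ((x of tin_5 in the frame of crate between -0.123 and 0.123 m and y of tin_5 in the frame of crate between -0.098 and 0.098 m and z of tin_5 in the frame of crate below 0.048 m) and linear speed of tin_5 below 0.02 m/s)) and ((x of tin_6 in the frame of empty_bay between -0.022 and 0.022 m and y of tin_6 in the frame of empty_bay between -0.022 and 0.022 m and z of tin_6 in the frame of empty_bay between -0.006 and 0.006 m and angle between tin_6's own z axis and vertical below 0.15 rad and contact force between tin_6 and carousel_base above 2.2 N and linear speed of tin_6 below 0.02 m/s) or ((x of tin_6 in the frame of crate between -0.123 and 0.123 m and y of tin_6 in the frame of crate between -0.098 and 0.098 m and z of tin_6 in the frame of crate below 0.048 m) and linear speed of tin_6 below 0.02 m/s))); the robot touches nothing.
It fails at once if the carousel is turned the long way round (more than about 0.2 rad beyond half a turn) ((value of joint carousel between 1.35 and 1.57 rad and distance of empty_bay from where it was at the start of the episode above 0.138 m) or (value of joint carousel between 4.713 and 4.933 rad and distance of empty_bay from where it was at the start of the episode above 0.138 m)).
It fails at once if the hammer, the glue bottle or the tape roll is moved by more than 3 cm (distance of any of hammer, glue, tape from where it was at the start of the episode above 0.03 m).
Of tin_5, tin_6 only 1 to 2 are there at a start; the rules pass over those that are not, and their reading is None.
At some moment in a run one of tin_1, tin_2, tin_3, tin_4, tin_5, tin_6 may be knocked a few centimetres aside while the robot is not near it.
Once in a run the grip may slacken for a moment while it holds something.
It also fails if it takes over 208 s, if anything falls off the work surface, if the arm or the gripper's body presses on something with over 40 N, if the wrist force passes 120 N, or if a joint passes its speed limit or range.

## Working session

There is one attempt and no reset: what is moved stays moved. The work goes in short steps, Python scripts to look and compute and a shell command to move; the robot and the scene stay as the last step left them, time stands still between calls to the robot, and variables do not carry over. Pictures are saved under pics/ and viewed, and the job is handed in when it is done.

```bash
ls; mkdir -p pics
cat > h.py <<'E'
from cell import manip
import numpy as np, cv2
from scipy.spatial.transform import Rotation as R
def snap(n,f):
    c=manip.camera(n); cv2.imwrite('pics/'+f,c['frame'][:,:,::-1]); return c
def pts(c,mask=None):
    z=c['range_z']; m=(z>0) if mask is None else (mask&(z>0))
    v,u=np.nonzero(m); d=z[v,u]
    p=np.stack([(u-c['cx'])/c['fx']*d,(v-c['cy'])/c['fy']*d,d],1)
    return p@c['T'][:3,:3].T+c['T'][:3,3],u,v
def w(c,p): return c['T'][:3,:3]@np.array(p)+c['T'][:3,3]
E
python3 - <<'E'
from h import *
np.set_printoptions(precision=4,suppress=True)
o=manip.observe();print(o)
for n in['scene','side','wrist']:
    c=snap(n,n+'0.png');print(n,c['T'].round(3).tolist(),c['fx'])
    for t in['tin_1','carousel_base','knob','pointer','empty_bay','crate','hammer','glue','tape']:
        try:
            for r in manip.find_in(n,t): print(t,round(r['score'],2),w(c,r['position']))
        except Exception as e: print(t,e)
E
```

```text
pics
{'t': 0.0, 'joint_positions': array([-1.3483,  0.1815,  1.608 ,  0.    ,  1.3538, -0.2063]), 'qvel': array([ 0.0003, -0.0003, -0.0003, -0.0013, -0.0006, -0.0008]), 'joint_torque': array([  0.0004, -43.3875, -34.1849,   0.0701,   0.0386,  -0.0002]), 'eef_pos': array([ 0.239 , -0.5224,  0.2378]), 'orientation': array([-3.068, -0.668, -0.   ]), 'ft_force': array([ 0.4018, -0.0962,  0.2011]), 'torque': array([-0.0343, -0.0067,  0.0293]), 'grip_width': 0.08814030751405488}
scene [[-0.584, 0.621, -0.523, 1.231], [0.812, 0.454, -0.367, 0.459], [0.01, -0.639, -0.769, 1.066], [0.0, 0.0, 0.0, 1.0]] 619.1413773130625
tin_1 0.92 [ 0.4583 -0.0842  0.0312]
tin_1 0.85 [ 0.5623 -0.0817  0.0335]
tin_1 0.66 [0.4779 0.0519 0.0374]
tin_1 0.64 [ 0.6715 -0.0702  0.0358]
tin_1 0.56 [0.5879 0.0621 0.0342]
carousel_base 0.74 [0.6011 0.3044 0.0165]
carousel_base 0.35 [0.3691 0.1568 0.0227]
knob 0.67 [0.6001 0.3103 0.0221]
pointer 0.64 [0.5998 0.3116 0.0178]
empty_bay 0.61 [0.5999 0.3103 0.0201]
crate 0.94 [ 0.5354 -0.295   0.009 ]
hammer 0.97 [ 0.8074 -0.1269  0.0189]
glue 0.7 [0.7786 0.1657 0.0943]
tape
[... 266 characters left out ...]
963  0.0324]
tin_1 0.57 [ 0.4417 -0.0994  0.0337]
tin_1 0.56 [0.4657 0.0297 0.0314]
carousel_base 0.63 [0.5849 0.2826 0.0217]
knob 0.77 [0.5868 0.2851 0.0246]
knob 0.31 [ 0.5348 -0.2985  0.0087]
knob 0.22 [ 0.5518 -0.1044  0.0386]
pointer 0.6 [0.5816 0.2809 0.0256]
empty_bay 0.61 [0.5909 0.2844 0.0261]
empty_bay 0.47 [ 0.4442 -0.101   0.0357]
crate 0.59 [ 0.5336 -0.2979  0.0096]
hammer 0.85 [ 0.7907 -0.1967  0.0228]
hammer 0.72 [ 0.535  -0.3014  0.0098]
hammer 0.5 [0.3622 0.1386 0.021 ]
glue 0.66 [0.7613 0.139  0.076 ]
tape 0.98 [0.3633 0.1403 0.0209]
wrist [[0.415, -0.87, -0.266, 0.307], [-0.91, -0.397, -0.122, -0.492], [0.001, 0.293, -0.956, 0.385], [0.0, 0.0, 0.0, 1.0]] 379.32191043828163
```

View pics/scene0.png

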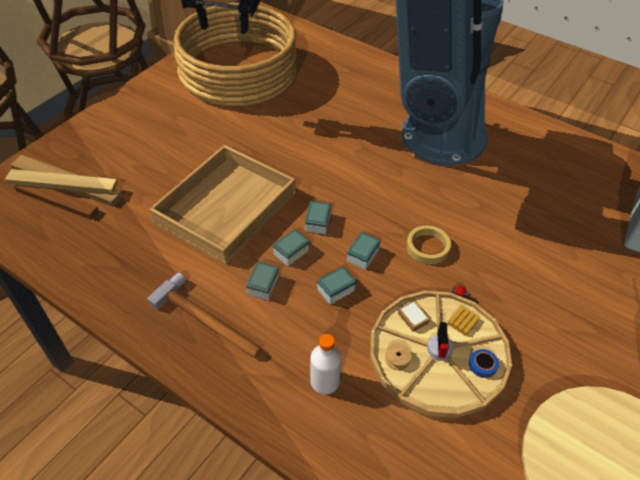

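View pics/side0.png

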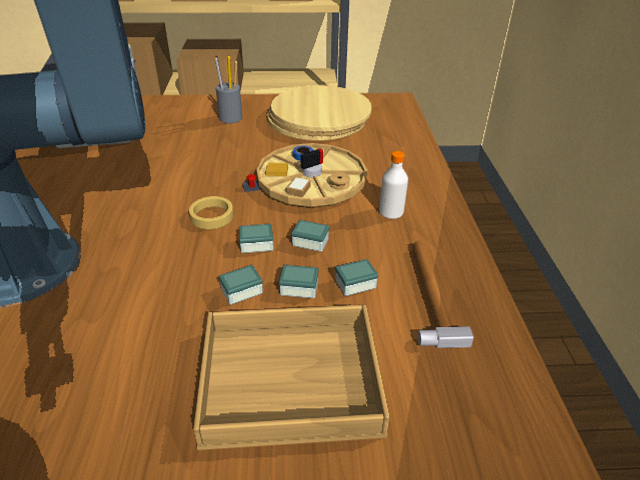

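```bash
cat >> h.py <<'E'
def tins(c,zmin=0.030,zmax=0.045):
    """tins by greenish lid and height, both cameras: returns list (cx,cy,ang of long side,L,W,z)"""
    p,u,v=pts(c); f=c['frame'][v,u].astype(int)
    g=(f[:,1]>f[:,0]+8)&(f[:,1]>=f[:,2]-4)&(p[:,2]>zmin)&(p[:,2]<zmax)&(p[:,0]>.2)
    m=np.zeros((480,640),np.uint8); m[v[g],u[g]]=1
    P=np.zeros((480,640,3)); P[v,u]=p
    n,l,st,_=cv2.connectedComponentsWithStats(m)
    out=[]
    for i in range(1,n):
        if st[i,4]<60: continue
        q=P[l==i]; r=cv2.minAreaRect((q[:,:2]*1000).astype(np.float32))
        (cx,cy),(a,b),th=r
        if a<b: th+=90;a,b=b,a
        out.append((cx/1000,cy/1000,((th+90)%180)-90,a,b,np.median(q[:,2])))
    return out
E
python3 - <<'E'
from h import *
np.set_printoptions(precision=4,suppress=True)
for n in['scene','side']:
    c=manip.camera(n)
    print(n)
    for t in tins(c): print(np.round(t,3))
    p,u,v=pts(c); f=c['frame'][v,u].astype(int)
    near=(np.hypot(p[:,0]-.6,p[:,1]-.3)<.2)
    red=near&(f[:,0]>120)&(f[:,1]<60)&(f[:,2]<60)
    for nm,s in [('ptr',red&(p[:,2]<.04)),('knobred',red&(p[:,2]>.045)),('ktop',near&(p[:,2]>.074)&(p[:,2]<.085)&(np.hypot(p[:,0]-.58,p[:,1]-.3)<.08)), ('kred top',red&(p[:,2]>.074))]:
        q=p[s]; 
        if len(q): print(nm,len(q),q.mean(0),q.min(0),q.max(0))
    rim=near&(p[:,2]>.0255)&(p[:,2]<.034)
    q=p[rim][:,:2]
    # fit circle to outer pts robustly
    def fit(q):
        A=np.c_[2*q,np.ones(len(q))]; s=np.linalg.lstsq(A,(q**2).sum(1),rcond=None)[0]; return s[0],s[1],np.sqrt(s[2]+s[0]**2+s[1]**2)
    cen=np.array([.585,.295])
    for k in range(10):
        d=np.hypot(*(q-cen).T); s=(d>.12)&(d<.14) if k>3 else (d>.11)&(d<.15)
        r=fit(q[s]); cen=np.array(r[:2])
    print('rim',r,s.sum())
E
```

```text
scene
[ 0.447 -0.088 25.73  69.661 48.626  0.035]
[ 0.554 -0.084 -8.73  67.695 50.408  0.035]
[ 0.468  0.05   4.935 69.139 49.308  0.035]
[ 0.662 -0.076 17.194 68.088 47.735  0.035]
[  0.58    0.056 -21.827  67.947  51.507   0.035]
ptr 77 [0.445  0.2707 0.0282] [ 0.4098  0.2551 -0.0029] [0.4561 0.282  0.0386]
knobred 39 [0.6134 0.3149 0.0741] [0.6076 0.3089 0.0527] [0.619  0.3217 0.08  ]
ktop 190 [0.5918 0.3042 0.077 ] [0.5641 0.2842 0.0741] [0.619  0.3234 0.0814]
kred top 29 [0.6126 0.3156 0.077 ] [0.6076 0.3089 0.0743] [0.619  0.3217 0.08  ]
rim (np.float64(0.5910853150586739), np.float64(0.30414639102949936), np.float64(0.1305214410684362)) 1490
side
[  0.579   0.052 -18.814  68.427  50.323   0.036]
[ 0.466  0.047  5.151 66.634 51.789  0.036]
[ 0.659 -0.079 18.387 66.877 50.773  0.036]
[ 0.445 -0.09  25.804 67.206 50.924  0.036]
[ 0.552 -0.086 -8.489 66.865 50.884  0.036]
ptr 87 [0.4451 0.2679 0.0239] [ 0.4328  0.2586 -0.0012] [0.4546 0.3121 0.0382]
knobred 34 [0.6141 0.3113 0.0632] [0.6093 0.3059 0.0465] [0.6169 0.3169 0.0793]
ktop 93 [0.5899 0.3011 0.0775] [0.5652 0.2829 0.0742] [0.6166 0.3246 0.0809]
kred top 8 [0.613  0.3115 0.0771] [0.6093 0.3064 0.0745] [0.6166 0.3169 0.0793]
rim (np.float64(0.5899322178994129), np.float64(0.3033635975478737), np.float64(0.1306147671323568)) 788
```

```bash
cat >> h.py <<'E'
def carousel(c,verb=True,cen=(.5905,.3037)):
    p,u,v=pts(c); f=c['frame'][v,u].astype(int)
    d=np.hypot(p[:,0]-cen[0],p[:,1]-cen[1])
    red=(f[:,0]>110)&(f[:,1]<70)&(f[:,2]<70)
    k=(d<.036)&(p[:,2]>.074)&(p[:,2]<.083)
    q=p[k][:,:2]; r=cv2.minAreaRect((q*1000).astype(np.float32)); (a,b),th=r[1],r[2]
    if a<b: th+=90
    kr=p[red&(d<.04)&(p[:,2]>.05)].mean(0)[:2]-cen
    if kr@np.array([np.cos(np.radians(th)),np.sin(np.radians(th))])<0: th+=180
    pr=p[red&(d>.135)&(d<.17)&(p[:,2]>.027)&(p[:,2]<.036)].mean(0)[:2]
    tp=np.degrees(np.arctan2(*(pr-cen)[::-1]))
    return dict(knob=th%360,kc=np.array(r[0])/1000,kdim=(a,b),redang=np.degrees(np.arctan2(kr[1],kr[0])),ptr=tp%360,pr=pr,pd=np.hypot(*(pr-cen)))
def tooldelta(dst,yaw=None):
    """rows needed: world displacement in tool axes (scaled 200mm) and yaw turn about tool z (scaled .1rad)"""
    o=manip.observe(); Rm=R.from_rotvec(o['orientation'])
    d=Rm.inv().apply(np.array(dst)-o['eef_pos'])
    M=Rm.as_matrix(); y=np.degrees(np.arctan2(M[1,0],M[0,0]))
    print('t%.2f pos'%o['t'],o['eef_pos'].round(4),'yawx %.1f'%y,'tilt',M[:,2].round(3),'q6 %.2f'%o['joint_positions'][5],'w',round(o['grip_width'],4),'F',o['ft_force'].round(2))
    print('scaled shift',(d/.2).round(3))
    if yaw is not None:
        e=(yaw-y+90)%180-90; print('turn z scaled total',round(-np.radians(e)/.1,2), 'mm',(d*1000).round(1))
E
python3 - <<'E'
from h import *
np.set_printoptions(precision=4,suppress=True)
for n in['scene','side']: print(carousel(manip.camera(n)))
tooldelta([.5905,.3037,.15],25)
E
```

```text
{'knob': 31.254405975341797, 'kc': array([0.5918, 0.3043]), 'kdim': (60.15824890136719, 14.254350662231445), 'redang': np.float64(24.74023183583365), 'ptr': np.float64(191.95485634260444), 'pr': array([0.4465, 0.2732]), 'pd': np.float64(0.14721860737591894)}
{'knob': 31.23076820373535, 'kc': array([0.5896, 0.3025]), 'kdim': (58.979103088378906, 14.834507942199707), 'redang': np.float64(18.127354658803746), 'ptr': np.float64(193.3590947987047), 'pr': array([0.4444, 0.269 ]), 'pd': np.float64(0.15017804084062827)}
t1.70 pos [ 0.2391 -0.523   0.2387] yawx 24.6 tilt [-0. -0. -1.] q6 -0.21 w 0.0881 F [-0.58 -0.12 -0.32]
scaled shift [ 3.317 -3.029  0.443]
turn z scaled total -0.08 mm [ 663.3 -605.7   88.7]
```

```bash
python3 -m handwheel '[[0.148,-0.135,0,0,0,0],[0.148,-0.135,0,0,0,0],[0.148,-0.135,0,0,0,0],[0.148,-0.135,0,0,0,0],[0.148,-0.135,0,0,0,0],[0.148,-0.135,0,0,0,0],[0.148,-0.135,0,0,0,0],[0.148,-0.135,0,0,0,0],[0.148,-0.135,0,0,0,0],[0.148,-0.135,0,0,0,0]]' 1 30; python3 -c "
from h import *
tooldelta([.5905,.3037,.15],31.2)"
```

```text
t: 2.53
eef_pos: [0.3987, -0.1477, 0.2377]
orientation: [3.07, 0.645, 0.002]
ft_force: [1.6, 0.1, 0.6]
grip_width: 0.0882
t2.53 pos [ 0.3987 -0.1477  0.2377] yawx 23.7 tilt [ 0.002 -0.005 -1.   ] q6 0.52 w 0.0882 F [1.57 0.07 0.59]
scaled shift [ 1.785 -1.683  0.431]
turn z scaled total -1.31 mm [ 357.1 -336.6   86.1]
```

```bash
python3 -m handwheel '[[0.147,-0.137,0,0,0,-0.13],[0.147,-0.137,0,0,0,-0.13],[0.147,-0.137,0,0,0,-0.13],[0.147,-0.137,0,0,0,-0.13],[0.147,-0.137,0,0,0,-0.13],[0.147,-0.137,0,0,0,-0.13],[0.147,-0.137,0,0,0,-0.13],[0.147,-0.137,0,0,0,-0.13],[0.147,-0.137,0,0,0,-0.13],[0.147,-0.137,0,0,0,-0.13]]'; python3 -c "
from h import *
tooldelta([.5905,.3037,.12],31.2)"
```

```text
t: 3.37
eef_pos: [0.537, 0.2453, 0.2396]
orientation: [3.013, 0.851, 0.016]
ft_force: [0.5, -0.5, -0.1]
grip_width: 0.0882
t3.37 pos [0.537  0.2453 0.2396] yawx 31.6 tilt [ 0.012 -0.007 -1.   ] q6 1.26 w 0.0882 F [ 0.45 -0.45 -0.13]
scaled shift [ 0.376 -0.116  0.599]
turn z scaled total 0.06 mm [ 75.3 -23.2 119.8]
```

```bash
python3 -m handwheel '[[0.15,-0.12,0.02,0,0,0],[0.08,-0.12,0.1,0,0,0],[0,0,0.2,0,0,0],[0,0,0,0,0,0]]'; python3 -c "
from h import *
tooldelta([.5905,.3037,.12],31.2)"
```

```text
t: 3.7
eef_pos: [0.5541, 0.3228, 0.1754]
orientation: [3.012, 0.866, 0.028]
ft_force: [-1.2, -1.0, -2.9]
grip_width: 0.0882
t3.70 pos [0.5541 0.3228 0.1754] yawx 32.1 tilt [ 0.019 -0.003 -1.   ] q6 1.36 w 0.0882 F [-1.17 -0.97 -2.88]
scaled shift [0.099 0.174 0.281]
turn z scaled total 0.15 mm [19.8 34.8 56.1]
```

```bash
cat >> h.py <<'E'
def td(dst,yaw):
    o=manip.observe(); Rm=R.from_rotvec(o['orientation']); M=Rm.as_matrix()
    d=Rm.inv().apply(np.array(dst)-o['eef_pos'])
    y=np.degrees(np.arctan2(M[1,0],M[0,0])); e=np.radians((yaw-y+90)%180-90)
    c,s=np.cos(np.radians(y)+e),np.sin(np.radians(y)+e)
    T=np.array([[c,s,0],[s,-c,0],[0,0,-1.]])
    rv=R.from_matrix(M.T@T).as_rotvec()
    print('t%.2f pos'%o['t'],o['eef_pos'].round(4),'yawx %.1f'%y,'q6 %.2f'%o['joint_positions'][5],'w',round(o['grip_width'],4),'F',o['ft_force'].round(2),'M',o['torque'].round(2))
    print('SHIFT',(d/.2).round(3),'mm',round(np.linalg.norm(d)*1000,1),'TURN',(rv/.1).round(2))
E
python3 -c "
from h import *
td([.5905,.3037,.12],31.2)"
```

```text
t3.70 pos [0.5541 0.3228 0.1754] yawx 32.1 q6 1.36 w 0.0882 F [-1.17 -0.97 -2.88] M [-0.04  0.07 -0.05]
SHIFT [0.099 0.174 0.281] mm 69.0 TURN [ 0.12 -0.15  0.15]
```

```bash
python3 -m handwheel '[[0.05,0.09,0.14,0.12,-0.15,0.15],[0.05,0.085,0.14,0,0,0],[0,0,0,0,0,0]]'; python3 -c "
from h import *
td([.5905,.3037,.12],31.2)"
```

```text
t: 3.95
eef_pos: [0.5909, 0.3051, 0.1216]
orientation: [-3.024, -0.851, -0.001]
ft_force: [-1.5, -1.3, -0.2]
grip_width: 0.0882
t3.95 pos [0.5909 0.3051 0.1216] yawx 31.4 q6 1.32 w 0.0882 F [-1.46 -1.26 -0.22] M [-0.03  0.05  0.03]
SHIFT [-0.005  0.005  0.008] mm 2.1 TURN [-0.   -0.01  0.04]
```

```bash
python3 -m handwheel '[[-0.005,0.005,0.15,0,0,0],[0,0,0.15,0,0,0],[0,0,0.05,0,0,0],[0,0,0,0,0,0]]'; python3 -c "
from h import *
td([.5905,.3037,.05],31.2)"
```

```text
t: 4.28
eef_pos: [0.5944, 0.3023, 0.058]
orientation: [-3.025, -0.843, -0.01]
ft_force: [0.1, -0.1, 0.9]
grip_width: 0.0882
t4.28 pos [0.5944 0.3023 0.058 ] yawx 31.1 q6 1.32 w 0.0882 F [ 0.1  -0.06  0.9 ] M [0.   0.02 0.07]
SHIFT [-0.014 -0.016  0.04 ] mm 9.0 TURN [ 0.01 -0.07 -0.01]
```

```bash
python3 -m handwheel '[[0,0,0,0,0,0],[0,0,0,0,0,0],[0,0,0,0,0,0],[0,0,0,0,0,0],[0,0,0,0,0,0],[0,0,0,0,0,0]]' -1 25; python3 -c "
from h import *
td([.5905,.3037,.05],31.2)"
```

```text
t: 4.78
eef_pos: [0.5989, 0.3041, 0.0697]
orientation: [-3.025, -0.843, -0.03]
ft_force: [-0.1, 0.3, -1.1]
grip_width: 0.05
t4.78 pos [0.5989 0.3041 0.0697] yawx 31.2 q6 1.32 w 0.05 F [-0.15  0.31 -1.06] M [-0.06  0.   -0.01]
SHIFT [-0.039 -0.02   0.098] mm 21.4 TURN [ 0.04 -0.19 -0.01]
```

```bash
python3 -m handwheel '[[-0.04,-0.02,0.06,0.04,-0.19,0],[0,0,0.05,0,0,0],[0,0,0.01,0,0,0]]'; python3 -c "
from h import *
td([.5905,.3037,.05],31.2)"
```

```text
t: 5.03
eef_pos: [0.5907, 0.3041, 0.046]
orientation: [-3.026, -0.844, -0.003]
ft_force: [-0.7, -0.7, 0.1]
grip_width: 0.0305
t5.03 pos [0.5907 0.3041 0.046 ] yawx 31.2 q6 1.32 w 0.0305 F [-0.68 -0.73  0.07] M [-0.03  0.02  0.12]
SHIFT [-0.002  0.001 -0.02 ] mm 4.0 TURN [ 0.   -0.02 -0.  ]
```

```bash
python3 -m handwheel '[[0,0,0,0,0,0],[0,0,0.005,0,0,0],[0,0,0.005,0,0,0],[0,0,0.005,0,0,0]]'; python3 -c "
from h import *
td([.5905,.3037,.05],31.2)"
```

```text
t: 5.37
eef_pos: [0.5898, 0.3026, 0.042]
orientation: [3.024, 0.843, -0.004]
ft_force: [-6.9, 1.8, 11.6]
grip_width: 0.0139
t5.37 pos [0.5898 0.3026 0.042 ] yawx 31.2 q6 1.32 w 0.0139 F [-6.92  1.75 11.56] M [ 0.25  1.1  -0.09]
SHIFT [ 0.006 -0.003 -0.04 ] mm 8.1 TURN [ 0.01  0.03 -0.01]
```

```bash
python3 -m handwheel '[[0,0,-0.02,0,0,0],[0,0,0,0,0,-0.5],[0,0,0,0,0,-1],[0,0,0,0,0,-1],[0,0,0,0,0,-1]]'; python3 -c "
from h import *
td([.5905,.3035,.047],31.2)"
```

```text
t: 5.78
eef_pos: [0.5896, 0.3016, 0.0428]
orientation: [2.826, 1.37, -0.007]
ft_force: [-0.4, -0.4, -0.5]
grip_width: 0.0141
t5.78 pos [0.5896 0.3016 0.0428] yawx 51.7 q6 0.96 w 0.0141 F [-0.4 -0.4 -0.5] M [-0.1  -0.06 -0.19]
SHIFT [ 0.01  -0.002 -0.021] mm 4.6 TURN [-0.    0.05  3.58]
```

```bash
python3 -m handwheel '[[0,0,-0.01,0,0,-1],[0,0,-0.005,0,0,-1],[0,0,0,0,0,-1],[0,0,0,0,0,-1],[0,0,0,0,0,-1],[0,0,0,0,0,-1],[0,0,0,0,0,-1],[0,0,0,0,0,-1]]'; python3 -c "
from h import *
td([.5905,.3035,.047],192.9)"
```

```text
t: 6.45
eef_pos: [0.5913, 0.3013, 0.0429]
orientation: [2.026, 2.401, -0.003]
ft_force: [0.4, 0.9, 0.5]
grip_width: 0.0139
t6.45 pos [0.5913 0.3013 0.0429] yawx 99.7 q6 0.12 w 0.0139 F [0.4  0.93 0.48] M [-0.07 -0.13 -0.17]
SHIFT [ 0.012 -0.002 -0.021] mm 4.8 TURN [-0.    0.02 15.15]
```

```bash
python3 -m handwheel '[[0,0,-0.005,0,0,-1],[0,0,-0.005,0,0,-1],[0,0,-0.005,0,0,-1],[0,0,-0.005,0,0,-1],[0,0,0,0,0,-1],[0,0,0,0,0,-1],[0,0,0,0,0,-1],[0,0,0,0,0,-1],[0,0,0,0,0,-1],[0,0,0,0,0,-1]]'; python3 -c "
from h import *
td([.5905,.3035,.047],192.9)
print(carousel(manip.camera('scene'))['redang'])"
```

```text
t: 7.28
eef_pos: [0.5929, 0.3026, 0.0429]
orientation: [0.553, 3.091, 0.004]
ft_force: [-0.7, 1.5, 0.3]
grip_width: 0.0138
t7.28 pos [0.5929 0.3026 0.0429] yawx 159.7 q6 -0.92 w 0.0138 F [-0.73  1.49  0.35] M [ 0.06 -0.18 -0.14]
SHIFT [ 0.013 -0.    -0.021] mm 4.9 TURN [ 0.02  0.02 -5.79]
nanh.py:34: RuntimeWarning: Mean of empty slice.
  kr=p[red&(d<.04)&(p[:,2]>.05)].mean(0)[:2]-cen
  ret = um.true_divide(
h.py:36: RuntimeWarning: Mean of empty slice.
  pr=p[red&(d>.135)&(d<.17)&(p[:,2]>.027)&(p[:,2]<.036)].mean(0)[:2]
```

```bash
python3 -m handwheel '[[0.003,0,-0.005,0,0,-1],[0.003,0,0,0,0,-1],[0.003,0,0,0,0,-1],[0.003,0,0,0,0,-1],[0,0,0,0,0,-1],[0,0,0,0,0,-0.6],[0,0,0,0,0,0]]'; python3 -c "
from h import *
td([.5905,.3035,.047],192.9)"
```

```text
t: 7.92
eef_pos: [0.5929, 0.3038, 0.0429]
orientation: [-0.346, 3.116, 0.006]
ft_force: [0.2, 0.3, 0.7]
grip_width: 0.0139
t7.92 pos [0.5929 0.3038 0.0429] yawx -167.3 q6 -1.50 w 0.0139 F [0.17 0.32 0.66] M [-0.04 -0.05  0.17]
SHIFT [ 0.012  0.001 -0.021] mm 4.8 TURN [ 0.03  0.07 -0.04]
```

```bash
python3 -m handwheel '[[0,0,0,0,0,0],[0,0,0,0,0,0],[0,0,0,0,0,0],[0,0,-0.05,0,0,0],[0,0,-0.15,0,0,0],[0,0,-0.2,0,0,0],[0,0,-0.2,0,0,0],[0,0,-0.2,0,0,0]]' 1;  python3 - <<'E'
from h import *
td([.4,0.15,.2],192.9)
c=snap('side','side1.png'); print(carousel(c)); [print(np.round(t,3)) for t in tins(c)]
c=snap('scene','scene1.png'); print(carousel(c)); [print(np.round(t,3)) for t in tins(c)]
E
```

```text
t: 8.58
eef_pos: [0.585, 0.3004, 0.1972]
orientation: [0.32, -3.108, 0.002]
ft_force: [0.5, 0.1, -0.5]
grip_width: 0.0647
t8.58 pos [0.585  0.3004 0.1972] yawx -168.3 q6 -1.48 w 0.0647 F [ 0.48  0.13 -0.46] M [ 0.06 -0.12 -0.  ]
SHIFT [ 1.059 -0.548  0.003] mm 238.5 TURN [ 0.01 -0.17 -0.2 ]
{'knob': 193.91882133483887, 'kc': array([0.59043036, 0.30333478]), 'kdim': (58.26597595214844, 18.339689254760742), 'redang': np.float64(-156.54666968289882), 'ptr': np.float64(193.5185546613029), 'pr': array([0.44437882, 0.26856936]), 'pd': np.float64(0.15028493504281115)}
[ 5.7800e-01  5.2000e-02 -2.4019e+01  6.7949e+01  5.2206e+01  3.6000e-02]
[4.6600e-01 4.7000e-02 4.9210e+00 6.6776e+01 5.2327e+01 3.6000e-02]
[ 6.5900e-01 -7.8000e-02  1.6352e+01  6.7814e+01  5.0657e+01  3.6000e-02]
[ 4.4500e-01 -9.0000e-02  2.6131e+01  6.7062e+01  5.0021e+01  3.6000e-02]
[ 5.5200e-01 -8.6000e-02 -1.0099e+01  6.6747e+01  4.9826e+01  3.6000e-02]
{'knob': 193.16627979278564, 'kc': array([0.59168188, 0.30433899]), 'kdim': (61.37165069580078, 13.92103099822998), 'redang': np.float64(-172.25968793879133), 'ptr': np.float64(191.78857920894734), 'pr': array([0.44624957, 0.27359452]), 'pd': np.float64(0.14735850004188672)}
[ 4.4700e-01 -8.8000e-02  2.6323e+01  7.1206e+01  4.7586e+01  3.5000e-02]
[ 5.5400e-01 -8.3000e-02 -1.1396e+01  6.6829e+01  5.0769e+01  3.5000e-02]
[4.6800e-01 4.9000e-02 5.6610e+00 7.0247e+01 4.9744e+01 3.5000e-02]
[ 6.6200e-01 -7.6000e-02  1.8597e+01  6.7460e+01  4.7563e+01  3.5000e-02]
[ 5.8000e-01  5.5000e-02 -1.9866e+01  6.7312e+01  5.0391e+01  3.5000e-02]
```

Run:
```python
from h import *
c=manip.camera('scene'); 
for n in ['scene','side']:
    c=manip.camera(n); p,u,v=pts(c)
    s=(abs(p[:,0]-.535)<.2)&(abs(p[:,1]+.297)<.16)&(p[:,2]>.042)&(p[:,2]<.056)
    print(n,s.sum(),cv2.minAreaRect((p[s][:,:2]*1000).astype(np.float32)))
td([.467,.048,.1],5)
```

```text
scene 1456 ((534.6903076171875, -290.4450378417969), (269.80279541015625, 221.6722869873047), 1.5419840812683105)
side 3642 ((534.85107421875, -289.95684814453125), (266.5872802734375, 219.02392578125), 1.6319338083267212)
t8.83 pos [0.5858 0.3006 0.1961] yawx -168.2 q6 -1.48 w 0.0851 F [-0.21  0.7  -0.38] M [ 0.08 -0.14  0.02]
SHIFT [ 0.832 -1.116  0.491] mm 295.2 TURN [-0.   -0.14  1.18]
```

```bash
python3 -m handwheel '[[0.119,-0.16,0,0,-0.14,0.17],[0.119,-0.16,0,0,0,0.17],[0.119,-0.16,0,0,0,0.17],[0.119,-0.16,0,0,0,0.17],[0.119,-0.16,0,0,0,0.17],[0.119,-0.16,0,0,0,0.17],[0.08,-0.1,0.15,0,0,0.17],[0,0,0.15,0,0,0]]' 1 30; python3 -c "
from h import *
td([.467,.048,.08],5)"
```

```text
t: 9.5
eef_pos: [0.4493, 0.061, 0.1235]
orientation: [0.129, -3.118, 0.003]
ft_force: [-0.0, 0.1, -0.0]
grip_width: 0.0881
t9.50 pos [0.4493 0.061  0.1235] yawx -175.3 q6 -1.78 w 0.0881 F [-0.02  0.14 -0.01] M [ 0.05 -0.14  0.01]
SHIFT [-0.087 -0.072  0.216] mm 48.8 TURN [-0.01 -0.21 -0.04]
```

```bash
python3 -m handwheel '[[-0.087,-0.072,0.12,0,-0.21,0],[0,0,0.08,0,0,0],[0,0,0.03,0,0,0]]'; python3 -c "
from h import *
td([.467,.048,.010],5)"
```

```text
t: 9.75
eef_pos: [0.4589, 0.0464, 0.0675]
orientation: [0.12, -3.126, -0.003]
ft_force: [-0.5, 0.5, -0.5]
grip_width: 0.0884
t9.75 pos [0.4589 0.0464 0.0675] yawx -175.6 q6 -1.80 w 0.0884 F [-0.54  0.46 -0.55] M [ 0.08 -0.1   0.  ]
SHIFT [-0.045  0.004  0.287] mm 58.1 TURN [ 0.03 -0.13 -0.11]
```

```bash
python3 -m handwheel '[[-0.045,0.004,0.12,0.03,-0.13,-0.1],[-0.01,0,0.1,0,-0.05,0],[0,0,0.06,0,0,0]]'; python3 -c "
from h import *
td([.467,.048,.010],5)"
```

```text
t: 10.0
eef_pos: [0.4672, 0.0483, 0.0074]
orientation: [-0.134, 3.139, 0.001]
ft_force: [-0.8, -0.0, -0.6]
grip_width: 0.0885
t10.00 pos [0.4672 0.0483 0.0074] yawx -175.1 q6 -1.81 w 0.0885 F [-0.83 -0.01 -0.56] M [ 0.08 -0.08 -0.04]
SHIFT [ 0.001 -0.002 -0.013] mm 2.6 TURN [ 0.01  0.   -0.02]
```

```bash
python3 -m handwheel '[[0,0,0,0,0,0],[0,0,0,0,0,0],[0,0,0.005,0,0,0],[0,0,0.005,0,0,0]]' -1 30; python3 -c "
from h import *
td([.467,.048,.010],5)"
```

```text
t: 10.33
eef_pos: [0.4627, 0.0497, 0.0022]
orientation: [0.134, -3.128, -0.004]
ft_force: [0.3, -0.2, 0.8]
grip_width: 0.0633
t10.33 pos [0.4627 0.0497 0.0022] yawx -175.1 q6 -1.81 w 0.0633 F [ 0.32 -0.22  0.81] M [ 0.09 -0.15  0.  ]
SHIFT [-0.02  -0.01  -0.039] mm 9.1 TURN [ 0.03 -0.1  -0.02]
```

```bash
python3 -m handwheel '[[-0.02,0,-0.03,0,-0.1,0],[-0.005,0,0,0,0,0],[-0.005,0,0,0,0,0],[-0.005,0,0,0,0,0]]'; python3 -c "
from h import *
td([.467,.048,.010],5)"
```

```text
t: 10.67
eef_pos: [0.4715, 0.0503, 0.011]
orientation: [-0.135, 3.134, 0.003]
ft_force: [0.1, 0.2, -4.1]
grip_width: 0.0497
t10.67 pos [0.4715 0.0503 0.011 ] yawx -175.1 q6 -1.81 w 0.0497 F [ 0.13  0.18 -4.07] M [ 0.07 -0.16  0.01]
SHIFT [ 0.024 -0.009  0.005] mm 5.2 TURN [ 0.02  0.04 -0.01]
```

```bash
python3 -m handwheel '[[0,0,-0.1,0,0,0],[0,0,-0.15,0,0,0],[0,0,-0.1,0,0,0],[0,0,0,0,0,0],[0,0,0,0,0,0],[0,0,0,0,0,0]]'; python3 -c "
from h import *
td([.51,.285,.12],193.5)
manip.camera('side');print(manip.observe()['ft_force'])
manip.camera('side');print(manip.observe()['ft_force'])"
```

```text
t: 11.17
eef_pos: [0.4691, 0.0507, 0.0812]
orientation: [0.135, -3.139, -0.006]
ft_force: [0.0, -0.1, -3.8]
grip_width: 0.0494
t11.17 pos [0.4691 0.0507 0.0812] yawx -175.1 q6 -1.81 w 0.0494 F [ 0.04 -0.14 -3.81] M [ 0.1  -0.13  0.03]
SHIFT [-0.304  1.15  -0.19 ] mm 241.0 TURN [ 0.04  0.   -1.5 ]
[-0.08804368 -0.23112405 -4.15274749]
[-1.295957   -0.50854839 -3.34935205]
```

```bash
python3 -m handwheel '[[-0.05,0.16,-0.1,0,0,-0.2],[-0.05,0.185,-0.05,0,0,-0.2],[-0.04,0.19,-0.05,0,0,-0.2],[-0.03,0.19,0,0,0,-0.2],[-0.03,0.19,0,0,0,-0.2],[-0.02,0.15,0,0,0,-0.2],[0,0,0,0,0,-0.2]]'; python3 -c "
from h import *
td([.51,.285,.12],193.5)"
```

```text
t: 11.85
eef_pos: [0.4801, 0.2735, 0.1126]
orientation: [0.345, -3.106, -0.008]
ft_force: [-0.9, -1.2, -4.5]
grip_width: 0.0498
t11.85 pos [0.4801 0.2735 0.1126] yawx -167.3 q6 -1.50 w 0.0498 F [-0.9  -1.17 -4.5 ] M [ 0.01 -0.16 -0.02]
SHIFT [-0.158  0.024 -0.039] mm 32.9 TURN [ 0.07 -0.16 -0.14]
```

```bash
python3 -m handwheel '[[-0.1,0.024,0,0.07,-0.16,-0.14],[-0.06,0,0,0,0,0],[0,0,0,0,0,0]]'
python3 - <<'E'
from h import *
td([.51,.285,.12],193.5)
c=snap('scene','scene2.png')
for t in tins(c,.05,.2): print(np.round(t,3))
c=snap('side','side2.png')
for t in tins(c,.05,.2): print(np.round(t,3))
td([.51,.285,.12],193.5)
E
```

```text
t: 12.1
eef_pos: [0.5067, 0.2876, 0.1063]
orientation: [0.381, -3.11, 0.003]
ft_force: [-0.6, 0.1, -3.2]
grip_width: 0.0499
t12.10 pos [0.5067 0.2876 0.1063] yawx -166.0 q6 -1.50 w 0.0499 F [-0.6   0.1  -3.24] M [ 0.   -0.15  0.05]
SHIFT [-0.012 -0.016 -0.068] mm 14.3 TURN [-0.01 -0.09  0.08]
[  0.515   0.29  -75.221  50.114  49.908   0.131]
[  0.491   0.25  -77.738 105.5    29.327   0.129]
t12.20 pos [0.5049 0.2867 0.106 ] yawx -166.1 q6 -1.50 w 0.0499 F [ 0.15  0.8  -4.76] M [ 0.04 -0.13 -0.04]
SHIFT [-0.022 -0.015 -0.07 ] mm 15.0 TURN [-0.01 -0.11  0.07]
```

View pics/scene2.png

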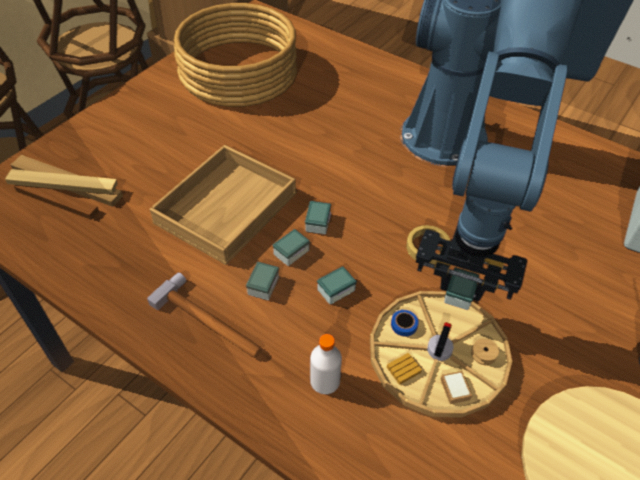

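```bash
python3 -m handwheel '[[-0.025,-0.012,0.1,0,-0.1,0.07],[-0.01,0,0.1,0,0,0],[-0.005,0,0.07,0,0,0],[0,0,0,0,0,0]]'; python3 -c "
from h import *
td([.511,.2848,.031],193.5)"
```

```text
t: 12.53
eef_pos: [0.5107, 0.2832, 0.0489]
orientation: [0.364, -3.116, 0.003]
ft_force: [-0.9, 0.2, -3.4]
grip_width: 0.05
t12.53 pos [0.5107 0.2832 0.0489] yawx -166.7 q6 -1.50 w 0.05 F [-0.95  0.22 -3.41] M [ 0.03 -0.09  0.02]
SHIFT [-0.004  0.008  0.09 ] mm 18.0 TURN [-0.01 -0.04 -0.03]
```

```bash
python3 -m handwheel '[[-0.004,0.008,0.03,0,-0.04,0],[0,0,0.025,0,0,0],[0,0,0.015,0,0,0]]'; python3 -c "
from h import *
td([.511,.2848,.031],193.5)"
```

```text
t: 12.78
eef_pos: [0.51, 0.2835, 0.0344]
orientation: [0.362, -3.119, 0.003]
ft_force: [-0.2, -0.2, -3.9]
grip_width: 0.0497
t12.78 pos [0.51   0.2835 0.0344] yawx -166.8 q6 -1.50 w 0.0497 F [-0.23 -0.24 -3.91] M [ 0.06 -0.21 -0.07]
SHIFT [-0.006  0.005  0.017] mm 3.8 TURN [-0.01 -0.02 -0.05]
```

```bash
python3 -m handwheel '[[-0.004,0.004,0.015,0,0,0],[0,0,0.01,0,0,0]]'; python3 -c "
from h import *
td([.511,.2848,.031],193.5)"
```

```text
t: 12.95
eef_pos: [0.5113, 0.2845, 0.0306]
orientation: [0.362, -3.121, 0.002]
ft_force: [-2.4, -0.7, 7.0]
grip_width: 0.0496
t12.95 pos [0.5113 0.2845 0.0306] yawx -166.8 q6 -1.49 w 0.0496 F [-2.35 -0.71  7.01] M [-0.15  0.4   0.  ]
SHIFT [ 0.001  0.002 -0.002] mm 0.5 TURN [-0.02 -0.   -0.05]
```

```bash
python3 -m handwheel '[[0,0,-0.003,0,0,0],[0,0,-0.003,0,0,0],[0,0,-0.005,0,0,0],[0,0,-0.005,0,0,0],[0,0,-0.05,0,0,0],[0,0,-0.15,0,0,0],[0,0,-0.2,0,0,0],[0,0,-0.2,0,0,0],[0,0,0,0,0,0]]' 0.6;  python3 - <<'E'
from h import *
td([.446,-.089,.2],26)
for n in ['side','scene']:
  c=snap(n,n+'3.png'); print(carousel(c)); 
  for t in tins(c,.05,.065): print('bay',np.round(t,3))
  for t in tins(c): print(np.round(t,3))
E
```

```text
t: 13.7
eef_pos: [0.5122, 0.2854, 0.1631]
orientation: [-0.362, 3.118, -0.001]
ft_force: [1.5, 0.6, 1.1]
grip_width: 0.0705
t13.70 pos [0.5122 0.2854 0.1631] yawx -166.8 q6 -1.49 w 0.0705 F [1.47 0.59 1.09] M [ 0.07 -0.22 -0.02]
SHIFT [ 0.751 -1.747 -0.185] mm 382.0 TURN [-0.01  0.03 -2.23]
{'knob': 190.94278144836426, 'kc': array([0.58985272, 0.30187961]), 'kdim': (58.24250411987305, 18.581851959228516), 'redang': np.float64(-156.62722392665574), 'ptr': np.float64(193.36039362271708), 'pr': array([0.44449081, 0.26902235]), 'pd': np.float64(0.15007072519065184)}
bay [5.1000e-01 2.8100e-01 1.1905e+01 6.7743e+01 5.1786e+01 5.6000e-02]
[5.1300e-01 2.6200e-01 1.3696e+01 6.4090e+01 1.1808e+01 4.1000e-02]
[ 5.7900e-01  5.2000e-02 -2.0241e+01  6.6835e+01  4.9468e+01  3.6000e-02]
[ 6.5900e-01 -7.9000e-02  1.8342e+01  6.7661e+01  5.0783e+01  3.6000e-02]
[ 4.4500e-01 -9.1000e-02  2.6176e+01  6.7693e+01  5.0649e+01  3.6000e-02]
[ 5.5200e-01 -8.6000e-02 -8.4010e+00  6.6968e+01  5.2939e+01  3.6000e-02]
{'knob': 192.02466201782227, 'kc': array([0.59081494, 0.30399011]), 'kdim': (58.07991027832031, 13.836260795593262), 'redang': np.float64(-165.41210027092123), 'ptr': np.float64(192.02231990004003), 'pr': array([0.44642644, 0.27301755]), 'pd': np.float64(0.147304454908153)}
bay [5.1000e-01 2.8400e-01 1.3670e+01 7.0406e+01 4.8430e+01 5.5000e-02]
[ 4.4600e-01 -8.8000e-02  2.5137e+01  7.0176e+01  4.8115e+01  3.5000e-02]
[ 5.5500e-01 -8.3000e-02 -1.0947e+01  6.6334e+01  5.0160e+01  3.5000e-02]
[ 6.6200e-01 -7.7000e-02  1.6636e+01  6.7009e+01  4.8059e+01  3.5000e-02]
[ 5.8000e-01  5.5000e-02 -1.9533e+01  6.7809e+01  5.1370e+01  3.5000e-02]
```

View pics/side3.png

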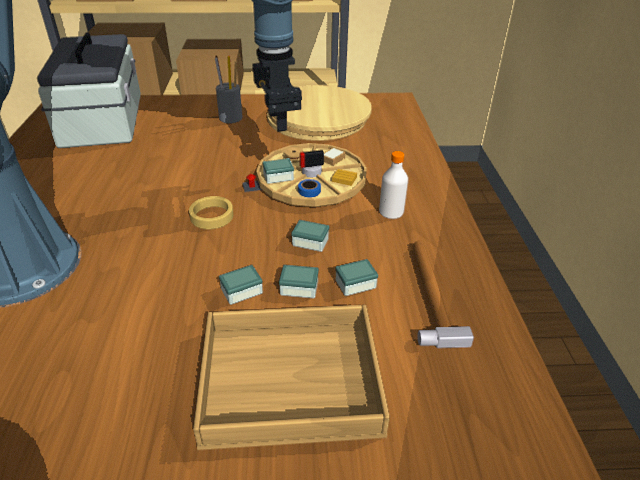

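```bash
python3 -c "
from h import *
td([.5795,.0535,.09],160)"
```

```text
t13.80 pos [0.5094 0.2844 0.1571] yawx -166.8 q6 -1.49 w 0.0705 F [ 0.3  -0.18  0.38] M [ 0.07 -0.1   0.01]
SHIFT [-0.079 -1.204  0.337] mm 250.5 TURN [-0.03 -0.04  5.8 ]
```

```bash
python3 -m handwheel '[[-0.013,-0.2,0,0,0,0],[-0.013,-0.2,0,0,0,0],[-0.013,-0.2,0,0,0,0],[-0.013,-0.2,0,0,0,0],[-0.013,-0.2,0,0,0,0],[-0.013,-0.16,0,0,0,0.9],[0,0,0.1,0,0,0.9],[0,0,0.1,0,0,1],[0,0,0.1,0,0,1],[0,0,0,0,0,1]]' 1; python3 -c "
from h import *
td([.5795,.0535,.07],160)"
```

```text
t: 14.63
eef_pos: [0.5722, 0.0521, 0.0844]
orientation: [-0.411, -3.096, 0.006]
ft_force: [-0.6, 0.1, -0.7]
grip_width: 0.088
t14.63 pos [0.5722 0.0521 0.0844] yawx 164.9 q6 -1.42 w 0.088 F [-0.61  0.14 -0.73] M [ 0.01 -0.1   0.01]
SHIFT [-0.035  0.017  0.071] mm 16.2 TURN [-0.07 -0.17  0.85]
```

```bash
python3 -m handwheel '[[-0.035,0.017,0.06,-0.07,-0.17,0.85],[-0.005,0,0.02,0,0,0],[0,0,0,0,0,0]]'; python3 -c "
from h import *
td([.5795,.0535,.01],160)"
```

```text
t: 14.88
eef_pos: [0.5762, 0.0528, 0.0618]
orientation: [-0.556, -3.081, 0.001]
ft_force: [-0.4, -0.6, -0.5]
grip_width: 0.0883
t14.88 pos [0.5762 0.0528 0.0618] yawx 159.5 q6 -1.33 w 0.0883 F [-0.38 -0.61 -0.54] M [ 0.06 -0.17 -0.02]
SHIFT [-0.017  0.01   0.259] mm 51.9 TURN [-0.03 -0.1  -0.08]
```

```bash
python3 -m handwheel '[[-0.017,0.01,0.13,0,-0.1,-0.08],[-0.005,0,0.1,0,-0.03,0],[-0.003,0,0.015,0,0,0],[-0.003,0,0,0,0,0]]' ; python3 -c "
from h import *
td([.5795,.0535,.01],160)"
```

```text
t: 15.22
eef_pos: [0.5808, 0.053, 0.0112]
orientation: [-0.528, -3.096, 0.006]
ft_force: [-0.5, 0.3, 0.8]
grip_width: 0.0882
t15.22 pos [0.5808 0.053  0.0112] yawx 160.7 q6 -1.34 w 0.0882 F [-0.51  0.28  0.83] M [ 0.06 -0.18 -0.02]
SHIFT [0.007 0.    0.006] mm 1.8 TURN [-0.04  0.    0.12]
```

```bash
python3 -m handwheel '[[0,0,0,0,0,0],[-0.004,0,0,0,0,0],[-0.004,0,0,0,0,0],[-0.004,0,0,0,0,0],[-0.004,0,0,0,0,0],[-0.004,0,0,0,0,0],[-0.004,0,0,0,0,0]]' -1 30; python3 -c "
from h import *
td([.5795,.0535,.01],160)"
```

```text
t: 15.8
eef_pos: [0.5886, 0.0512, 0.0168]
orientation: [0.521, 3.093, -0.006]
ft_force: [-0.1, -0.1, -1.0]
grip_width: 0.0498
t15.80 pos [0.5886 0.0512 0.0168] yawx 160.9 q6 -1.35 w 0.0498 F [-0.07 -0.1  -0.99] M [ 0.05 -0.17  0.02]
SHIFT [ 0.047 -0.004  0.034] mm 11.6 TURN [-0.03  0.06  0.15]
```

```bash
python3 -m handwheel '[[0,0,-0.15,0,0,0],[0,0,-0.2,0,0,0],[0,0,-0.2,0,0,0],[0,0,0,0,0,0]]'; python3 -c "
from h import *
td([.475,-.246,.12],181.6)"
```

```text
t: 16.13
eef_pos: [0.5856, 0.0517, 0.1274]
orientation: [-0.521, -3.095, 0.006]
ft_force: [2.1, -0.3, 0.1]
grip_width: 0.0501
t16.13 pos [0.5856 0.0517 0.1274] yawx 160.9 q6 -1.35 w 0.0501 F [ 2.06 -0.28  0.12] M [ 0.05 -0.24  0.03]
SHIFT [ 0.035 -1.587  0.044] mm 317.7 TURN [-0.04 -0.03 -3.62]
```

```bash
python3 -m handwheel '[[0.005,-0.2,0,0,0,0],[0.005,-0.2,0,0,0,0],[0.005,-0.2,0,0,0,0],[0.005,-0.2,0,0,0,0],[0.005,-0.2,0,0,0,0],[0.005,-0.2,0,0,0,0],[0,-0.19,0,0,0,-0.8],[0,-0.17,0,0,0,-0.9],[0,0,0,0,0,-1],[0,0,0,0,0,-0.9]]'; python3 -c "
from h import *
td([.475,-.246,.075],181.6)"
```

```text
t: 16.97
eef_pos: [0.4794, -0.2544, 0.1321]
orientation: [-0.071, 3.132, -0.012]
ft_force: [0.4, 0.4, -0.9]
grip_width: 0.05
t16.97 pos [ 0.4794 -0.2544  0.1321] yawx -177.4 q6 -2.32 w 0.05 F [ 0.36  0.45 -0.91] M [ 0.08 -0.11  0.06]
SHIFT [0.023 0.045 0.285] mm 57.8 TURN [-0.08  0.09  0.17]
```

```bash
python3 -m handwheel '[[0.023,0.045,0.14,-0.08,0.09,0.17],[0,0,0.1,0,0,0],[0,0,0.03,0,0,0]]'; python3 -c "
from h import *
td([.475,-.246,.024],181.6)"
```

```text
t: 17.22
eef_pos: [0.4757, -0.2501, 0.0789]
orientation: [-0.045, 3.136, -0.007]
ft_force: [-0.4, -0.5, -1.0]
grip_width: 0.0499
t17.22 pos [ 0.4757 -0.2501  0.0789] yawx -178.4 q6 -2.30 w 0.0499 F [-0.4  -0.48 -0.99] M [ 0.03 -0.11  0.03]
SHIFT [0.004 0.022 0.274] mm 55.0 TURN [-0.05  0.05  0.01]
```

```bash
python3 -m handwheel '[[0.004,0.022,0.12,-0.05,0.05,0],[0,0.005,0.1,0,0,0],[0,0,0.03,0,0,0]]'; python3 -c "
from h import *
td([.475,-.246,.024],181.6)"
```

```text
t: 17.47
eef_pos: [0.4753, -0.2452, 0.0275]
orientation: [-0.044, 3.141, -0.0]
ft_force: [-0.5, 0.7, -1.0]
grip_width: 0.0496
t17.47 pos [ 0.4753 -0.2452  0.0275] yawx -178.4 q6 -2.30 w 0.0496 F [-0.46  0.67 -0.96] M [ 0.15 -0.14 -0.01]
SHIFT [ 0.002 -0.004  0.018] mm 3.6 TURN [-0.    0.01  0.  ]
```

```bash
python3 -m handwheel '[[0,0,0.01,0,0,0],[0,0,0,0,0,0],[0,0,0,0,0,0],[0,0,-0.05,0,0,0],[0,0,-0.15,0,0,0],[0,0,-0.2,0,0,0],[0,0,-0.2,0,0,0]]' 0.35
python3 - <<'E'
from h import *
td([.446,-.089,.09],206)
for n in ['side','scene']:
  c=snap(n,n+'4.png')
  for t in tins(c,.03,.1): print(np.round(t,3))
E
```

```text
t: 18.05
eef_pos: [0.4719, -0.2423, 0.1462]
orientation: [0.045, -3.131, -0.014]
ft_force: [0.4, -0.4, -0.8]
grip_width: 0.0595
t18.05 pos [ 0.4719 -0.2423  0.1462] yawx -178.4 q6 -2.30 w 0.0595 F [ 0.37 -0.39 -0.81] M [ 0.04 -0.21 -0.02]
SHIFT [0.105 0.767 0.289] mm 165.3 TURN [ 0.11 -0.08 -4.25]
[5.0900e-01 2.8300e-01 1.3689e+01 6.5380e+01 5.3420e+01 5.6000e-02]
[ 6.6000e-01 -7.8000e-02  1.6540e+01  6.7653e+01  5.0639e+01  3.6000e-02]
[ 5.5200e-01 -8.6000e-02 -8.6200e+00  6.6878e+01  5.0870e+01  3.6000e-02]
[ 4.6600e-01 -2.4500e-01  1.8210e+00  6.6669e+01  5.1563e+01  4.3000e-02]
[ 4.6700e-01 -2.4300e-01  8.8400e-01  7.1709e+01  5.1246e+01  4.3000e-02]
[ 4.4700e-01 -8.8000e-02  2.5692e+01  6.9524e+01  4.7821e+01  3.5000e-02]
[ 5.5400e-01 -8.4000e-02 -9.9310e+00  6.6104e+01  4.9839e+01  3.5000e-02]
[ 6.6200e-01 -7.7000e-02  1.7403e+01  6.7853e+01  4.7747e+01  3.5000e-02]
[5.1000e-01 2.8500e-01 1.3815e+01 7.1236e+01 4.8507e+01 5.5000e-02]
```

View pics/scene4.png

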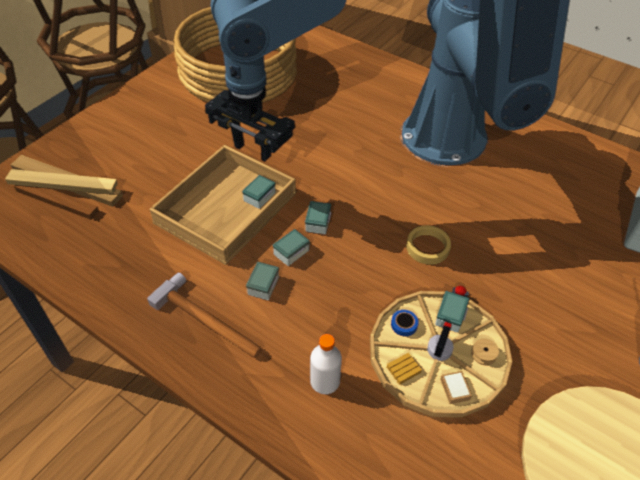

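```bash
python3 -m handwheel '[[0.02,0.19,0,0.11,-0.08,0],[0.02,0.19,0,0,0,0],[0.02,0.19,0,0,0,0],[0.02,0.17,0.05,0,0,-0.9],[0,0,0.1,0,0,-0.9],[0,0,0.1,0,0,-0.9],[0,0,0,0,0,-0.9],[0,0,0,0,0,-0.7]]' 1; python3 -c "
from h import *
td([.446,-.089,.065],205.7)"
```

```text
t: 18.82
eef_pos: [0.4638, -0.0978, 0.1145]
orientation: [-0.733, 3.023, -0.057]
ft_force: [1.1, 0.7, 0.2]
grip_width: 0.0881
t18.82 pos [ 0.4638 -0.0978  0.1145] yawx -152.7 q6 -2.49 w 0.0881 F [1.08 0.68 0.17] M [ 0.16 -0.11  0.  ]
SHIFT [0.064 0.09  0.243] mm 53.3 TURN [-0.42  0.21  0.27]
```

```bash
python3 -m handwheel '[[0.064,0.09,0.12,-0.42,0.21,0.27],[0,0,0.1,0,0,0],[0,0,0,0,0,0]]'; python3 -c "
from h import *
td([.446,-.089,.01],205.7)"
```

```text
t: 19.07
eef_pos: [0.4475, -0.0888, 0.0727]
orientation: [-0.705, 3.055, -0.007]
ft_force: [-0.8, 0.9, -0.2]
grip_width: 0.0882
t19.07 pos [ 0.4475 -0.0888  0.0727] yawx -154.0 q6 -2.48 w 0.0882 F [-0.75  0.92 -0.22] M [ 0.15 -0.08 -0.04]
SHIFT [0.009 0.004 0.313] mm 62.7 TURN [-0.06  0.05  0.05]
```

```bash
python3 -m handwheel '[[0.009,0.004,0.14,-0.06,0.05,0.05],[0,0,0.12,0,0,0],[0,0,0.03,0,0,0],[0,0,0,0,0,0]]'; python3 -c "
from h import *
td([.446,-.089,.01],205.7)"
```

```text
t: 19.4
eef_pos: [0.4502, -0.091, 0.0191]
orientation: [-0.697, 3.055, -0.009]
ft_force: [-0.5, 0.5, -0.2]
grip_width: 0.0879
t19.40 pos [ 0.4502 -0.091   0.0191] yawx -154.3 q6 -2.48 w 0.0879 F [-0.49  0.51 -0.23] M [ 0.1  -0.17  0.01]
SHIFT [0.015 0.019 0.045] mm 10.3 TURN [-0.08  0.06  0.  ]
```

```bash
python3 -m handwheel '[[0.015,0.019,0.04,-0.08,0.06,0],[0.002,0,0.003,0,0,0],[0.002,0,0.003,0,0,0],[0.002,0,0.003,0,0,0],[0.002,0,0.003,0,0,0],[0.002,0,0.003,0,0,0],[0,0,0,0,0,0]]' -1 30; python3 -c "
from h import *
td([.446,-.089,.01],205.7)"
```

```text
t: 19.98
eef_pos: [0.4479, -0.0916, 0.0136]
orientation: [-0.698, 3.056, -0.007]
ft_force: [-0.5, 0.4, -0.9]
grip_width: 0.0498
t19.98 pos [ 0.4479 -0.0916  0.0136] yawx -154.3 q6 -2.48 w 0.0498 F [-0.52  0.38 -0.88] M [ 0.14 -0.16 -0.01]
SHIFT [0.003 0.016 0.018] mm 4.8 TURN [-0.06  0.05  0.  ]
```

Gripped. Lift, then on to the slot at (0.475, -0.334).

```bash
python3 -m handwheel '[[0,0,-0.15,-0.06,0.05,0],[0,0,-0.2,0,0,0],[0,0,-0.2,0,0,0],[0,0,0,0,0,0]]'; python3 -c "
from h import *
td([.470,-.334,.12],181.6)"
```

```text
t: 20.32
eef_pos: [0.4449, -0.0904, 0.125]
orientation: [0.697, -3.056, -0.009]
ft_force: [1.4, -0.7, 0.1]
grip_width: 0.05
t20.32 pos [ 0.4449 -0.0904  0.125 ] yawx -154.3 q6 -2.48 w 0.05 F [ 1.39 -0.71  0.12] M [ 0.12 -0.19 -0.08]
SHIFT [ 0.415 -1.152  0.019] mm 244.9 TURN [ 0.06 -0.07  4.21]
```

```bash
python3 -m handwheel '[[0.068,-0.19,0,0.06,-0.07,0],[0.068,-0.19,0,0,0,0],[0.068,-0.19,0,0,0,0],[0.068,-0.19,0,0,0,0],[0.068,-0.19,0,0,0,0],[0.06,-0.16,0,0,0,0.8],[0,0,0,0,0,0.9],[0,0,0,0,0,0.9],[0,0,0,0,0,0.9],[0,0,0,0,0,0.7]]'; python3 -c "
from h import *
td([.470,-.334,.075],181.6)"
```

```text
t: 21.15
eef_pos: [0.4708, -0.3363, 0.1251]
orientation: [-0.023, 3.133, -0.007]
ft_force: [-0.2, -0.5, -0.4]
grip_width: 0.05
t21.15 pos [ 0.4708 -0.3363  0.1251] yawx -179.2 q6 -2.41 w 0.05 F [-0.23 -0.48 -0.4 ] M [ 0.08 -0.15 -0.03]
SHIFT [0.006 0.013 0.25 ] mm 50.1 TURN [-0.05  0.09 -0.13]
```

```bash
python3 -m handwheel '[[0.006,0.013,0.14,-0.05,0.09,-0.1],[0,0,0.14,0,0,0],[0,0,0.12,0,0,0],[0,0,0.03,0,0,0]]'; python3 -c "
from h import *
td([.470,-.334,.024],181.6)"
```

```text
t: 21.48
eef_pos: [0.4712, -0.3367, 0.0379]
orientation: [-0.03, 3.137, -0.008]
ft_force: [-0.1, 0.7, -1.5]
grip_width: 0.0497
t21.48 pos [ 0.4712 -0.3367  0.0379] yawx -178.9 q6 -2.41 w 0.0497 F [-0.07  0.74 -1.46] M [ 0.1  -0.05 -0.03]
SHIFT [0.006 0.014 0.069] mm 14.2 TURN [-0.05  0.04 -0.09]
```

```bash
python3 -m handwheel '[[0.006,0.014,0.04,-0.05,0.04,0],[0,0,0.025,0,0,0]]'; python3 -c "
from h import *
td([.470,-.334,.024],181.6)"
```

```text
t: 21.65
eef_pos: [0.4691, -0.3331, 0.0229]
orientation: [0.03, -3.139, -0.004]
ft_force: [-0.1, 0.2, -1.2]
grip_width: 0.0497
t21.65 pos [ 0.4691 -0.3331  0.0229] yawx -178.9 q6 -2.41 w 0.0497 F [-0.09  0.24 -1.25] M [ 0.09 -0.11 -0.01]
SHIFT [-0.004 -0.005 -0.005] mm 1.7 TURN [ 0.02 -0.02 -0.09]
```

```bash
python3 -m handwheel '[[0,0,0,0,0,0],[0,0,0,0,0,0],[0,0,0,0,0,0],[0,0,-0.05,0,0,0],[0,0,-0.15,0,0,0],[0,0,-0.2,0,0,0],[0,0,-0.2,0,0,0]]' 0.35
python3 - <<'E'
from h import *
td([.553,-.085,.09],170)
for n in ['side','scene']:
  c=snap(n,n+'5.png')
  for t in tins(c,.03,.1): print(np.round(t,3).tolist())
E
```

```text
t: 22.23
eef_pos: [0.4667, -0.3304, 0.1435]
orientation: [0.03, -3.131, -0.017]
ft_force: [0.5, -0.1, 0.6]
grip_width: 0.0593
t22.23 pos [ 0.4667 -0.3304  0.1435] yawx -178.9 q6 -2.41 w 0.0593 F [ 0.45 -0.14  0.57] M [ 0.06 -0.19  0.01]
SHIFT [-0.458  1.215  0.276] mm 265.6 TURN [ 0.1  -0.11  1.94]
[0.509, 0.283, 11.457, 67.317, 53.202, 0.055]
[0.659, -0.078, 15.964, 68.093, 52.826, 0.035]
[0.517, -0.073, -8.731, 67.224, 52.041, 0.036]
[0.492, -0.245, -88.582, 48.895, 14.262, 0.043]
[0.467, -0.332, 1.661, 66.693, 51.081, 0.043]
[0.469, -0.331, 0.543, 70.427, 52.632, 0.043]
[0.468, -0.244, 3.917, 68.916, 52.035, 0.043]
[0.519, -0.072, -9.925, 68.689, 50.638, 0.035]
[0.66, -0.077, 16.46, 67.719, 47.94, 0.035]
[0.51, 0.284, 13.656, 70.263, 48.278, 0.055]
```

```bash
python3 -m handwheel '[[-0.04,0.195,0,0.1,-0.11,0],[-0.04,0.195,0,0,0,0],[-0.04,0.195,0,0,0,0],[-0.04,0.195,0,0,0,0],[-0.04,0.195,0,0,0,0],[-0.04,0.195,0,0,0,0.6],[0,0.1,0.1,0,0,0.6],[0,0,0.1,0,0,0.6],[0,0,0,0,0,0]]' 1; python3 -c "
from h import *
td([.518,-.0725,.065],170.7)"
```

```text
t: 23.08
eef_pos: [0.5254, -0.0763, 0.1235]
orientation: [0.267, 3.086, -0.04]
ft_force: [-1.1, 0.1, 0.5]
grip_width: 0.0882
t23.08 pos [ 0.5254 -0.0763  0.1235] yawx 170.1 q6 -1.75 w 0.0882 F [-1.13  0.07  0.46] M [ 0.03 -0.12  0.04]
SHIFT [0.053 0.019 0.29 ] mm 59.1 TURN [-0.22  0.46 -0.11]
```

```bash
python3 -m handwheel '[[0.053,0.019,0.14,-0.22,0.46,-0.11],[0,0,0.14,0,0,0],[0,0,0,0,0,0]]'; python3 -c "
from h import *
td([.518,-.0725,.01],170.7)"
```

```text
t: 23.33
eef_pos: [0.5198, -0.072, 0.0708]
orientation: [0.241, 3.126, -0.002]
ft_force: [-1.4, 0.7, -0.6]
grip_width: 0.0881
t23.33 pos [ 0.5198 -0.072   0.0708] yawx 171.2 q6 -1.78 w 0.0881 F [-1.44  0.65 -0.59] M [ 0.09 -0.02 -0.  ]
SHIFT [ 0.01  -0.004  0.304] mm 60.9 TURN [-0.01  0.06  0.08]
```

```bash
python3 -m handwheel '[[0.01,-0.004,0.14,0,0.06,0.08],[0,0,0.12,0,0,0],[0,0,0.05,0,0,0]]'; python3 -c "
from h import *
td([.518,-.0725,.01],170.7)"
```

```text
t: 23.58
eef_pos: [0.5232, -0.0763, 0.0149]
orientation: [0.25, 3.121, -0.007]
ft_force: [-0.9, 1.3, 0.3]
grip_width: 0.0877
t23.58 pos [ 0.5232 -0.0763  0.0149] yawx 170.8 q6 -1.78 w 0.0877 F [-0.88  1.26  0.32] M [ 0.12 -0.11  0.04]
SHIFT [0.029 0.015 0.024] mm 8.1 TURN [-0.04  0.11  0.02]
```

```bash
python3 -m handwheel '[[0.029,0.015,0.024,-0.04,0.11,0],[0.002,0,0,0,0,0],[0.002,0,0,0,0,0],[0.002,0,0,0,0,0],[0.002,0,0,0,0,0],[0.002,0,0,0,0,0],[0,0,0,0,0,0]]' -1 30; python3 -c "
from h import *
td([.518,-.0725,.01],170.7)"
```

```text
t: 24.17
eef_pos: [0.5194, -0.0746, 0.017]
orientation: [0.249, 3.126, -0.002]
ft_force: [0.5, 1.2, -0.7]
grip_width: 0.0498
t24.17 pos [ 0.5194 -0.0746  0.017 ] yawx 170.9 q6 -1.78 w 0.0498 F [ 0.51  1.22 -0.75] M [ 0.05 -0.07  0.  ]
SHIFT [0.009 0.009 0.035] mm 7.4 TURN [-0.01  0.06  0.03]
```

```bash
python3 -m handwheel '[[0,0,-0.15,0,0.06,0],[0,0,-0.2,0,0,0],[0,0,-0.2,0,0,0],[0,0,0,0,0,0]]'; python3 -c "
from h import *
td([.595,-.334,.12],181.6)"
```

```text
t: 24.5
eef_pos: [0.5169, -0.0736, 0.1291]
orientation: [-0.249, -3.125, -0.002]
ft_force: [1.6, 0.1, -0.7]
grip_width: 0.0498
t24.50 pos [ 0.5169 -0.0736  0.1291] yawx 170.9 q6 -1.78 w 0.0498 F [ 1.56  0.06 -0.67] M [ 0.01 -0.27 -0.06]
SHIFT [-0.592 -1.224  0.041] mm 272.0 TURN [ 0.01 -0.07 -1.87]
```

```bash
python3 -m handwheel '[[-0.088,-0.18,0,0,-0.07,0],[-0.088,-0.18,0,0,0,0],[-0.088,-0.18,0,0,0,0],[-0.088,-0.18,0,0,0,0],[-0.088,-0.18,0,0,0,0],[-0.088,-0.18,0,0,0,0],[-0.06,-0.1,0,0,0,-0.6],[0,0,0,0,0,-0.6],[0,0,0,0,0,-0.6],[0,0,0,0,0,0]]'; python3 -c "
from h import *
td([.595,-.334,.07],181.6)"
```

```text
t: 25.33
eef_pos: [0.5997, -0.3355, 0.1311]
orientation: [-0.052, 3.133, -0.007]
ft_force: [0.2, 0.5, -0.7]
grip_width: 0.0497
t25.33 pos [ 0.5997 -0.3355  0.1311] yawx -178.1 q6 -2.29 w 0.0497 F [ 0.24  0.53 -0.69] M [ 0.09 -0.12  0.01]
SHIFT [0.026 0.01  0.305] mm 61.3 TURN [-0.04  0.08  0.05]
```

```bash
python3 -m handwheel '[[0.026,0.01,0.14,-0.04,0.08,0],[0,0,0.14,0,0,0],[0,0,0.12,0,0,0],[0,0,0.03,0,0,0]]'; python3 -c "
from h import *
td([.595,-.334,.026],181.6)"
```

```text
t: 25.67
eef_pos: [0.5965, -0.335, 0.0454]
orientation: [-0.041, 3.136, -0.007]
ft_force: [-1.8, 1.0, -1.9]
grip_width: 0.0499
t25.67 pos [ 0.5965 -0.335   0.0454] yawx -178.5 q6 -2.28 w 0.0499 F [-1.78  0.97 -1.92] M [ 0.13 -0.06 -0.02]
SHIFT [0.008 0.006 0.097] mm 19.5 TURN [-0.05  0.06 -0.02]
```

```bash
python3 -m handwheel '[[0.008,0.006,0.06,-0.05,0.06,0],[0,0,0.03,0,0,0]]'; python3 -c "
from h import *
td([.595,-.334,.026],181.6)"
```

```text
t: 25.83
eef_pos: [0.5945, -0.3326, 0.0258]
orientation: [0.039, -3.139, -0.003]
ft_force: [-0.6, 0.8, -1.5]
grip_width: 0.05
t25.83 pos [ 0.5945 -0.3326  0.0258] yawx -178.6 q6 -2.28 w 0.05 F [-0.59  0.85 -1.53] M [ 0.1  -0.08 -0.04]
SHIFT [-0.002 -0.007 -0.001] mm 1.5 TURN [ 0.02 -0.02 -0.03]
```

```bash
python3 -m handwheel '[[0,0,0,0,0,0],[0,0,0,0,0,0],[0,0,0,0,0,0],[0,0,-0.05,0,0,0],[0,0,-0.15,0,0,0],[0,0,-0.2,0,0,0],[0,0,-0.2,0,0,0]]' 0.35
python3 - <<'E'
from h import *
td([.6605,-.077,.12],197)
for n in ['side','scene']:
  c=snap(n,n+'6.png')
  for t in tins(c,.03,.1): print(np.round(t,3).tolist())
E
```

```text
t: 26.42
eef_pos: [0.5917, -0.3296, 0.1448]
orientation: [0.037, -3.129, -0.016]
ft_force: [0.5, 0.4, 0.0]
grip_width: 0.0592
t26.42 pos [ 0.5917 -0.3296  0.1448] yawx -178.6 q6 -2.28 w 0.0592 F [0.5  0.41 0.01] M [ 0.04 -0.19 -0.  ]
SHIFT [-0.376  1.253  0.132] mm 263.0 TURN [ 0.12 -0.11 -2.73]
[0.494, 0.268, -33.937, 62.32, 41.096, 0.054]
[0.682, -0.084, 60.806, 63.956, 32.087, 0.035]
[0.466, -0.245, 2.193, 66.845, 52.152, 0.044]
[0.592, -0.332, 0.251, 67.16, 50.411, 0.043]
[0.467, -0.333, 0.782, 67.131, 50.222, 0.043]
[0.467, -0.329, -3.165, 73.923, 53.552, 0.043]
[0.468, -0.243, 0.821, 68.901, 51.848, 0.043]
[0.594, -0.33, -1.377, 70.534, 53.065, 0.043]
[0.662, -0.076, 17.784, 68.094, 48.063, 0.035]
[0.511, 0.285, 13.752, 70.525, 48.469, 0.055]
```

```bash
python3 -m handwheel '[[-0.057,0.19,0,0.12,-0.11,0],[-0.057,0.19,0,0,0,0],[-0.057,0.19,0,0,0,0],[-0.057,0.19,0,0,0,0],[-0.057,0.19,0,0,0,0],[-0.057,0.19,0,0,0,-0.6],[0,0.1,0.1,0,0,-0.7],[0,0,0,0,0,-0.7],[0,0,0,0,0,-0.7]]' 1; python3 -c "
from h import *
td([.661,-.0765,.065],197.2)"
```

```text
t: 27.27
eef_pos: [0.6701, -0.0796, 0.1535]
orientation: [-0.459, 3.065, -0.056]
ft_force: [0.9, -0.8, 0.7]
grip_width: 0.0884
t27.27 pos [ 0.6701 -0.0796  0.1535] yawx -162.9 q6 -2.15 w 0.0884 F [ 0.86 -0.84  0.73] M [ 0.11 -0.14  0.01]
SHIFT [0.055 0.047 0.439] mm 89.0 TURN [-0.42  0.36 -0.03]
```

```bash
python3 -m handwheel '[[0.055,0.047,0.15,-0.42,0.36,0],[0,0,0.15,0,0,0],[0,0,0.14,0,0,0],[0,0,0,0,0,0]]'
python3 - <<'E'
from h import *
td([.661,-.0765,.01],197.2)
c=manip.camera('scene')
for t in tins(c,.03,.04): print(np.round(t,3).tolist())
E
```

```text
t: 27.6
eef_pos: [0.6636, -0.0729, 0.072]
orientation: [-0.478, 3.092, -0.008]
ft_force: [-1.3, -0.2, -1.0]
grip_width: 0.0878
t27.60 pos [ 0.6636 -0.0729  0.072 ] yawx -162.4 q6 -2.17 w 0.0878 F [-1.26 -0.16 -1.04] M [ 0.13 -0.    0.03]
SHIFT [ 0.022 -0.011  0.31 ] mm 62.1 TURN [-0.07  0.12  0.06]
[0.662, -0.077, 18.462, 67.582, 48.288, 0.035]
```

```bash
python3 -m handwheel '[[0.022,-0.011,0.14,-0.07,0.12,0.06],[0,0,0.12,0,0,0],[0,0,0.05,0,0,0]]'; python3 -c "
from h import *
td([.661,-.0765,.01],197.2)"
```

```text
t: 27.9
eef_pos: [0.6705, -0.0793, 0.0238]
orientation: [-0.467, 3.087, -0.014]
ft_force: [0.0, -0.3, 0.3]
grip_width: 0.0881
t27.90 pos [ 0.6705 -0.0793  0.0238] yawx -162.8 q6 -2.16 w 0.0881 F [ 0.02 -0.3   0.34] M [ 0.03 -0.1   0.05]
SHIFT [0.043 0.028 0.068] mm 17.0 TURN [-0.12  0.18  0.  ]
```

```bash
python3 -m handwheel '[[0.043,0.028,0.06,-0.12,0.18,0],[0.003,0,0.01,0,0,0],[0.003,0,0.005,0,0,0],[0.003,0,0.005,0,0,0],[0.003,0,0.005,0,0,0],[0.003,0,0.005,0,0,0],[0,0,0,0,0,0],[0,0,0,0,0,0]]' -1 30; python3 -c "
from h import *
td([.661,-.0765,.01],197.2)"
```

```text
t: 28.57
eef_pos: [0.662, -0.0789, 0.0134]
orientation: [-0.469, 3.098, -0.006]
ft_force: [-0.0, 0.1, -0.9]
grip_width: 0.0495
t28.57 pos [ 0.662  -0.0789  0.0134] yawx -162.8 q6 -2.17 w 0.0495 F [-0.02  0.05 -0.88] M [ 0.06 -0.17 -0.04]
SHIFT [0.001 0.013 0.017] mm 4.2 TURN [-0.05  0.07  0.  ]
```

```bash
python3 -m handwheel '[[0,0,-0.15,-0.05,0.07,0],[0,0,-0.2,0,0,0],[0,0,-0.2,0,0,0],[0,0,0,0,0,0]]'; python3 -c "
from h import *
td([.598,-.246,.12],181.6)"
```

```text
t: 28.9
eef_pos: [0.6591, -0.0781, 0.1238]
orientation: [0.469, -3.099, -0.006]
ft_force: [2.3, 0.4, 0.9]
grip_width: 0.0497
t28.90 pos [ 0.6591 -0.0781  0.1238] yawx -162.8 q6 -2.17 w 0.0497 F [2.34 0.43 0.89] M [ 0.04 -0.18 -0.  ]
SHIFT [ 0.54  -0.712  0.019] mm 178.8 TURN [ 0.04 -0.08  2.72]
```

```bash
python3 -m handwheel '[[0.12,-0.155,0,0,-0.08,0],[0.12,-0.155,0,0,0,0],[0.12,-0.155,0,0,0,0],[0.12,-0.155,0,0,0,0],[0.05,-0.07,0,0,0,0.6],[0,0,0,0,0,0.7],[0,0,0,0,0,0.7],[0,0,0,0,0,0.7],[0,0,0,0,0,0]]'; python3 -c "
from h import *
td([.598,-.246,.07],181.6)"
```

```text
t: 29.65
eef_pos: [0.6001, -0.2501, 0.1303]
orientation: [-0.033, 3.128, -0.003]
ft_force: [-0.5, 0.2, -1.0]
grip_width: 0.0495
t29.65 pos [ 0.6001 -0.2501  0.1303] yawx -178.8 q6 -2.17 w 0.0495 F [-0.53  0.22 -0.95] M [ 0.01 -0.13  0.01]
SHIFT [0.014 0.021 0.301] mm 60.5 TURN [-0.02  0.14 -0.07]
```

```bash
python3 -m handwheel '[[0.014,0.021,0.14,-0.02,0.14,-0.07],[0,0,0.14,0,0,0],[0,0,0.12,0,0,0],[0,0,0.03,0,0,0]]'; python3 -c "
from h import *
td([.598,-.246,.024],181.6)"
```

```text
t: 29.98
eef_pos: [0.6012, -0.2481, 0.0464]
orientation: [-0.058, 3.133, -0.01]
ft_force: [-0.8, 1.3, -1.4]
grip_width: 0.0494
t29.98 pos [ 0.6012 -0.2481  0.0464] yawx -177.9 q6 -2.18 w 0.0494 F [-0.82  1.25 -1.44] M [ 0.06 -0.07  0.02]
SHIFT [0.017 0.012 0.112] mm 22.7 TURN [-0.06  0.08  0.09]
```

```bash
python3 -m handwheel '[[0.017,0.012,0.07,-0.06,0.08,0.09],[0,0,0.035,0,0,0]]'; python3 -c "
from h import *
td([.598,-.246,.024],181.6)"
```

```text
t: 30.15
eef_pos: [0.5978, -0.2454, 0.0243]
orientation: [0.047, -3.14, -0.0]
ft_force: [-0.9, -0.2, -0.5]
grip_width: 0.05
t30.15 pos [ 0.5978 -0.2454  0.0243] yawx -178.3 q6 -2.17 w 0.05 F [-0.87 -0.2  -0.49] M [ 0.07 -0.11 -0.05]
SHIFT [-0.001 -0.003  0.002] mm 0.7 TURN [ 0.   -0.01  0.02]
```

```bash
python3 -m handwheel '[[0,0,0,0,0,0],[0,0,0,0,0,0],[0,0,0,0,0,0],[0,0,-0.05,0,0,0],[0,0,-0.15,0,0,0],[0,0,-0.2,0,0,0],[0,0,-0.2,0,0,0],[0,0,-0.2,0,0,0],[0,0,-0.15,0,0,0],[0,0,0,0,0,0]]' 0.35
python3 - <<'E'
from h import *
td([.6605,-.077,.12],197)
for n in ['side','scene']:
  c=snap(n,n+'7.png')
  print(carousel(c))
  for t in tins(c,.03,.1): print(np.round(t,3).tolist())
  for t in ['hammer','glue','tape']: print(t,[w(c,r['position']).round(3).tolist() for r in manip.find_in(n,t)[:1]])
E
```

```text
t: 30.98
eef_pos: [0.5991, -0.2458, 0.2322]
orientation: [-0.052, 3.136, -0.006]
ft_force: [0.2, -0.5, 1.5]
grip_width: 0.0594
t30.98 pos [ 0.5991 -0.2458  0.2322] yawx -178.1 q6 -2.18 w 0.0594 F [ 0.25 -0.45  1.5 ] M [ 0.01 -0.19 -0.02]
SHIFT [-0.331  0.836  0.559] mm 211.8 TURN [-0.05  0.05 -2.64]
{'knob': 284.21331882476807, 'kc': array([0.56677716, 0.29738437]), 'kdim': (9.938827514648438, 10.356666564941406), 'redang': np.float64(-158.48696092908204), 'ptr': np.float64(193.59996821626032), 'pr': array([0.44708795, 0.26900506]), 'pd': np.float64(0.14754915667114507)}
[0.509, 0.282, 17.021, 68.662, 53.443, 0.055]
[0.596, -0.245, 1.71, 66.714, 51.047, 0.043]
[0.466, -0.245, 1.271, 66.814, 50.779, 0.044]
[0.592, -0.331, 0.13, 67.244, 51.766, 0.043]
[0.467, -0.333, 1.121, 66.973, 50.789, 0.043]
hammer [[0.79, -0.197, 0.018]]
glue [[0.761, 0.141, 0.074]]
tape [[0.36, 0.137, 0.015]]
{'knob': 191.68289470672607, 'kc': array([0.59097327, 0.30406128]), 'kdim': (60.115623474121094, 13.707945823669434), 'redang': np.float64(-165.67535072439432), 'ptr': np.float64(nan), 'pr': array([nan, nan]), 'pd': np.float64(nan)}
[0.469, -0.33, 0.054, 68.825, 50.673, 0.043]
[0.468, -0.243, 0.71, 70.101, 52.92, 0.043]
[0.594, -0.33, 3.488, 69.89, 53.295, 0.043]
[0.597, -0.244, 1.233, 69.922, 56.728, 0.043]
[0.51, 0.284, 14.161, 70.135, 48.315, 0.055]
hammer [[0.802, -0.13, 0.019]]
glue [[0.777, 0.168, 0.091]]
tape [[0.371, 0.158, 0.018]]h.py:36: RuntimeWarning: Mean of empty slice.
  pr=p[red&(d>.135)&(d<.17)&(p[:,2]>.027)&(p[:,2]<.036)].mean(0)[:2]
  ret = um.true_divide(
```

View pics/scene7.png

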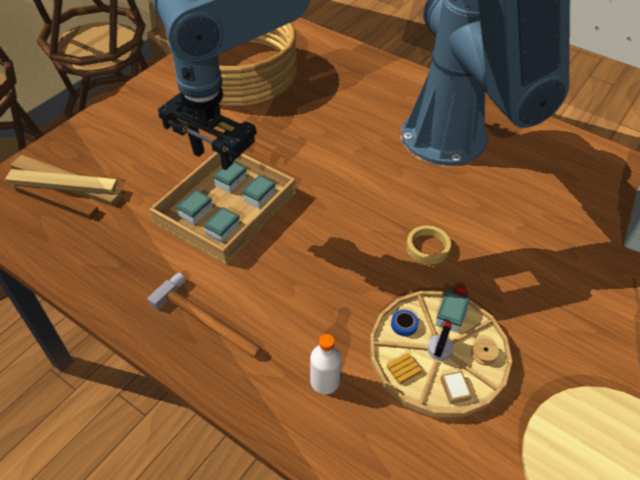

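View pics/side7.png

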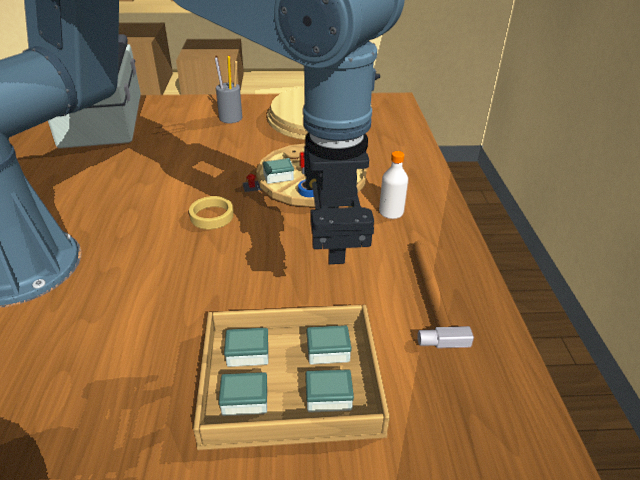

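```bash
python3 -c "
from cell import manip
print(manip.hand_in())"
```

```text
the job is handed in; nothing more can be done
None
```

The job is handed in: the carousel is turned, the full tin is in its bay, and all four empties are in the crate. It took about 31 s of robot time.

- **Carousel:** I gripped the knob and turned it about 162° counter-clockwise, the shorter way. The empty bay now sits within about 2° of the red pointer.
- **Full tin:** The first tin I hefted pulled about 4 N, so it was the full one. It stands flat, lid up, within a few millimetres of the bay's middle. The other four pulled 1.5 N or less. One of them had been knocked about 4 cm aside mid-run; I found its new position before picking it up.
- **Crate:** The four empties are in a 2 × 2 grid on the crate floor, lids up.
- **Hammer, glue and tape:** The hammer's readings changed by up to 6 mm between start and end, the others by less, so all are well under the 3 cm limit. The gripper was clear of everything at hand-in.

**Failed or disagreeing checks:**
- In the last side view the gripper hid part of the knob, so that angle reading was useless.
- The last scene view gave no pointer reading, because the tin and its shadow made the red hard to pick out. The final alignment therefore combines the scene view's knob angle with the side view's pointer angle, which matches the earlier measurements.
- The two cameras' tin positions differ by 2 to 3 mm.

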